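Stand the order tablet up on its kickstand

ROBOT

A 6-joint arm with a two-finger parallel gripper is mounted at the origin on a cart in front of the work surface, level with it; the furniture and walls round the work are solid. World frame = base frame: x ahead of the robot, y to its left, z up, the work surface at z = 0. Lengths are in mm, angles in rad, forces in N, time in s.
With the tool pointing down it reaches from about 275 to 850 mm from the base axis. Payload 19 kg.
Tool frame: the origin (TCP) lies between the finger pads; the fingertips stand 25 mm ahead of it and the grasp point (between the pads) lies 6 mm ahead of it; z points along the fingers, y is the direction in which the jaws open and shut (so a half turn about z gives the same grasp; the last joint's range is limited). The gripper opens to 85 mm and grips with 20 to 120 N. Pads are 22 mm wide; open, the fingers measure 114 mm over their backs; the gripper's body (76 mm by 85 mm) begins 54 mm behind the grasp point. The pads swing forward as they close: fully open they stand 13 mm farther back than shut.
Start: joints at [-1.366, 0.15, 1.437, -0, 1.554, -0.134], TCP at [191.078, -542.294, 256.267] pointing down, gripper open.
Joint ranges: [-2.8, 2.8], [-0.68, 2.1], [0.12, 2.68], [-1.39, 4.53], [0.16, 2.79], [-2.81, 2.81]. Speed limits (rad/s): [1.89, 1.89, 2.22, 3.01, 3.01, 3.01].

INTERFACE

Orientations are given as [roll, pitch, yaw] about the fixed x, y, z axes, in that order (R = Rz(yaw) Ry(pitch) Rx(roll)).
In Python, from rig import observe, optics, robot gives the robot as it stands.
- The arm moves only by the tool servo_tool, never from a script. Its argument "motion" is a list of rows, each an object of numbers: "x", "y", "z": the shift along the tool's x, y, z in cm; "ax", "ay", "az": the turn, a rotation vector about the tool's x, y, z in units of 8 degrees (1.0 is 8 degrees); "fingers": the closure, from -1 (fully open) to 1 (shut). A call has 1 to 10 rows; each row is the pose to reach, as a shift and turn from the pose measured when the call began, along the tool's axes at that moment; what a row does not reach only later rows make up. A row lasts 1/10 s, in which the tool goes at most 50 mm and 8.59 degrees, less where a joint would pass 70% of its speed; a pose out of reach is approached as far as the arm can. A call with a gripper value outside its range is refused whole. The fingers move at their own pace and stop on an object; "squeeze" is the grip in N (left out, the last holds). Time passes only in rows, so rows that repeat a pose let the fingers close. It gives the time, the measured TCP pose, the force and the opening at its end, in the units of the state.
- observe(): the state, without advancing time (a new reading comes with each control period).
- optics.grab_frame(name): name is "side" or "top" or "wrist"; returns the picture (400x640x3 uint8, red, green, blue); there is no depth.
- optics.get_calibration(name): a dict with "fov_y" (degrees; the focal length in pixels is half the picture's height over the tangent of half this angle, whatever the lens; pixels are square), "cx", "cy" (the principal point, pixels), "cam_to_world" (4x4, takes a point from camera to world coordinates); the wrist camera has in their place "hand_eye" (4x4, takes a point from camera to tool coordinates, whose origin is the TCP and whose axes are the flange's). Camera axes: x right, y down, z forward; pixel columns grow to the right and rows downward; lengths in mm; the calibration is good to about 2 mm. A picture is of the moment at which its call begins: read the wrist's pose just before it. get_calibration takes no time and is no camera call.
- robot.sign_off(): hands the job in, once; it reports no verdict.
The state is a dict: "t": time; "q": joint angles; "qd": joint speeds; "tau": joint torques, N m; "tcp_pos": TCP position; "ee_rot": TCP orientation; "wrist_force": force on the tool from outside, world axes, zero at the start; "moment": the same for the moment, N m; "grip_width": opening from 0.0 (shut) to 1.0 (fully open).
Only numpy, scipy, OpenCV 4.12 (cv2) and the standard library are available. Lean on these libraries where they do the work, as an engineer would, in place of code of your own. Each camera call takes 0.05 s, during which the arm holds its last target.

TASK

Get the order tablet ready for the cook: it lies on its screen on the table. Swing its kickstand leg all the way out, then stand the tablet up on it so that bottom edge and foot are both wholly on the rubber mat, the screen looking over the mat's yellow-striped front edge. Take the tin off the mat and leave it standing upright on the bare table, and leave everything else where it is.

Things in the scene. Friction and masses are not known exactly. Their poses are not given: they have to be found in the camera images.
- tablet_mid (a point): Order tablet, blue case with black corners, 170 x 130 x 16 mm, about 0.5 kg (varies by a quarter); point at the case's centre (8 mm above the screen face). Axes: x from bottom edge towards the handle, y along the bottom edge, z out of the back. Starts lying on its screen, z up, handle towards the robot within 0.65 rad.
- grip (a point): Centre of the handle's orange grip sleeve: round bar, 14 mm diameter, 84 mm long along the tablet's y, between two black arms 96 mm apart and 10 mm thick. At x = +121 mm from the case's centre, 36 mm beyond its top edge, 22 mm above the screen face. It turns freely on its axle, so the tablet hangs and swings from it when lifted; the point turns with it.
- knob (a point): Centre of the orange pull knob on the kickstand leg: 16 mm in diameter, 18 mm tall, standing square on the leg 78 mm from the hinge, its centre 12 mm above the leg's centre line. Folded, it is 34 mm above the screen face and its top 43 mm. The leg beneath is 12 mm wide, narrower than the knob.
- leg (a joint): Kickstand hinge, rad: 0 folded against the back, 0.80 fully unfolded against its stop; a friction hinge (about 0.09 N m) that stays where it is left. It starts between 0 and 0.2. Unfolding lifts the foot off the back.
- leg_axis (a point): Centre of the kickstand's hinge line, which runs along the tablet's y axis: at x = +35 mm, 22 mm above the screen face; axes as the tablet's. Folded, the leg points from here towards the bottom edge.
- foot (a point): Centre of the foot at the leg's end, 110 mm from the hinge: a black rubber crossbar, 10 mm in diameter and 58 mm long.
- corner_left (a point): Corner of the bottom edge on the tablet's back face, at x = -85, y = +65 mm from the case's centre, 16 mm above the screen face; axes as the tablet's. Standing on its kickstand, the tablet rests on this edge and the foot and leans back 0.42 rad from vertical; the sleeve is then 186 mm above this edge and 90 mm behind it, the foot about 95 mm behind it.
- corner_right (a point): The other corner of the bottom edge on the back face, at x = -85, y = -65 mm.
- mat: Black rubber mat fixed to the table, 180 mm (x) by 190 mm (y), 3 mm thick; origin at the centre of its underside. A yellow stripe runs along its front edge (-x), on the robot's side.
- tin_mid (a point): Food tin, 57 mm in diameter, 72 mm tall, about 0.3 kg, standing on the mat at the start; this point is its centre, half-way up; z along its axis.
- spice_mid (a point): Bystander, to be left alone: spice jar with a red cap, 45 x 45 x 106 mm; point half-way up.
- olives_mid (a point): Bystander, to be left alone: glass olive jar with a black lid, 64 x 64 x 94 mm; point half-way up.
- sauce_mid (a point): Bystander, to be left alone: red squeeze bottle, 55 x 55 x 218 mm; point half-way up.
- chilli_mid (a point): Bystander, to be left alone: chilli-flake shaker with a pale domed cap, 65 x 65 x 100 mm; point half-way up.
- mill_mid (a point): Bystander, to be left alone: dark wooden pepper mill, 58 x 58 x 170 mm; point half-way up.
- tomato_mid (a point): Bystander, to be left alone: tomato, 74 x 72 x 69 mm; point half-way up.
- scraper_mid (a point): Bystander, to be left alone: bench scraper, lying flat, 104 x 152 x 27 mm; point half-way up.
Things that resemble listed ones, but are neither listed nor needed, are in the scene too. Leave any purple or turquoise look-alike of the part that bears tin_mid alone.

How it is judged (in metres and radians):
On the way, in this order (a step that is already met when the one before it is completed fails the run):
1. the kickstand leg is swung fully out (over 0.70 rad) while the tablet is not yet standing (value of joint leg above 0.7 rad and angle between tablet_mid's own x axis and vertical above 0.7 rad), for 0.2 s.
2. the tablet stands on the mat on bottom edge and kickstand (value of joint leg above 0.7 rad and angle between tablet_mid's own x axis and vertical between 0.25 and 0.6 rad and height (world z) of foot below 0.016 m and height (world z) of each of corner_left, corner_right below 0.012 m and x of corner_left in the frame of mat between -0.09 and 0.09 m and y of corner_left in the frame of mat between -0.095 and 0.095 m and x of corner_right in the frame of mat between -0.09 and 0.09 m and y of corner_right in the frame of mat between -0.095 and 0.095 m and x of foot in the frame of mat between 0 and 0.09 m and angle between the y axis of tablet_mid and the y axis of mat, either way round below 0.35 rad), for 0.2 s.
At the end, for the whole second after the job is handed in: Tablet stands on the mat leaning 0.25-0.6 rad, leg over 0.70 rad; bottom corners and foot down and inside the mat outline, foot in the rear half, bottom edge parallel to the front within 0.35 rad. Tin upright on the table, centre 25 mm clear of the mat. No bystander shifted 40 mm (all of step 2 and angle between tin_mid's own z axis and vertical below 0.1 rad and height (world z) of tin_mid between 0.02 and 0.05 m and (x of tin_mid in the frame of mat above 0.115 m or x of tin_mid in the frame of mat below -0.115 m or y of tin_mid in the frame of mat above 0.12 m or y of tin_mid in the frame of mat below -0.12 m)); the robot touches nothing.
It fails at once if a bystander (spice jar, olive jar, sauce bottle, chilli shaker, pepper mill, tomato or scraper) is shifted more than 40 mm or tipped more than 0.6 rad (distance of any of spice_mid, olives_mid, sauce_mid, chilli_mid, mill_mid, tomato_mid, scraper_mid from where it was at the start of the episode above 0.04 m or angle between any of spice_mid, olives_mid, sauce_mid, chilli_mid, mill_mid, tomato_mid, scraper_mid's own z axis and vertical above 0.6 rad).
It also fails if it takes over 72 s, if anything falls off the work surface, if the arm or the gripper's body presses on something with over 40 N, if the wrist force passes 120 N, or if a joint passes its speed limit or range.

## Working session

There is one attempt and no reset: what is moved stays moved. The work goes in short steps, Python scripts to look and compute and a tool call to move; the robot and the scene stay as the last step left them, time stands still between calls to the robot, and variables do not carry over. Pictures are saved under pics/ and viewed, and the job is handed in when it is done.

Besides the shell and the picture viewer there is one more tool, called as a command line: name --argument value ..., lists and objects as JSON in quotes. servo_tool: Moves the arm, as the interface text tells. Its arguments: {"type":"object","properties":{"motion":{"type":"array"},"squeeze":{"type":"number"}},"required":["motion"]}

```bash
ls; mkdir -p pics; cat > h.py <<'E'
import numpy as np, cv2
from rig import observe, optics, robot
from scipy.spatial.transform import Rotation as R
def grab(name,fn):
    s=observe(); im=optics.grab_frame(name); cv2.imwrite('pics/'+fn,im[:,:,::-1]); return s,np.array(im)
def cam(name,s=None):
    c=optics.get_calibration(name); f=200/np.tan(np.radians(c['fov_y'])/2)
    if name=='wrist':
        T=np.eye(4);T[:3,:3]=R.from_euler('xyz',s['ee_rot']).as_matrix();T[:3,3]=s['tcp_pos'];M=T@np.array(c['hand_eye'])
    else: M=np.array(c['cam_to_world'])
    return f,c['cx'],c['cy'],M
def ray(C,u,v):
    f,cx,cy,M=C; d=M[:3,:3]@np.array([(u-cx)/f,(v-cy)/f,1]); return M[:3,3],d/np.linalg.norm(d)
def onz(C,u,v,z):
    o,d=ray(C,u,v); return o+d*(z-o[2])/d[2]
def proj(C,p):
    f,cx,cy,M=C; q=np.linalg.inv(M)@np.append(p,1); return np.array([cx+f*q[0]/q[2],cy+f*q[1]/q[2]])
def tri(l):
    A=np.zeros((3,3));b=np.zeros(3)
    for C,u,v in l:
        o,d=ray(C,u,v);P=np.eye(3)-np.outer(d,d);A+=P;b+=P@o
    p=np.linalg.solve(A,b); return p,[np.linalg.norm((np.eye(3)-np.outer(ray(*x)[1],ray(*x)[1]))@(p-ray(*x)[0])) for x in l]
E
python3 - <<'E'
from h import *
for n in ['side','top','wrist']:
    s,im=grab(n,n+'0.png')
    C=cam(n,s);print(n,C[0],C[1:3],C[3].round(2).tolist(), optics.get_calibration(n).keys())
print(s)
E
```

```text
pics
side 406.34395265034834 (321.3267088672266, 195.8006685888414) [[0.95, -0.15, 0.26, 216.75], [-0.3, -0.45, 0.84, -1393.86], [-0.01, -0.88, -0.47, 672.95], [0.0, 0.0, 0.0, 1.0]] dict_keys(['fov_y', 'cx', 'cy', 'cam_to_world'])
top 463.7120490200497 (324.56581212227417, 204.7656400079288) [[-0.01, -0.99, 0.12, 375.95], [-1.0, 0.01, -0.0, -345.21], [0.0, -0.12, -0.99, 1439.96], [0.0, 0.0, 0.0, 1.0]] dict_keys(['fov_y', 'cx', 'cy', 'cam_to_world'])
wrist 305.4870375244366 (319.5204287130852, 199.34095426890846) [[0.33, -0.91, -0.25, 254.56], [-0.94, -0.32, -0.09, -519.64], [-0.0, 0.27, -0.96, 372.82], [0.0, 0.0, 0.0, 1.0]] dict_keys(['fov_y', 'cx', 'cy', 'hand_eye'])
{'t': 0.1, 'q': array([-1.36597499e+00,  1.50948666e-01,  1.43791778e+00,  2.83482180e-05,
        1.55381657e+00, -1.34048366e-01]), 'qd': array([ 1.08052625e-03, -2.26157221e-03, -7.89435489e-04,  7.16223659e-04,
       -1.97336071e-04, -1.89601017e-05]), 'tau': array([ 3.69894478e-03, -7.14381838e+01, -5.71794176e+01, -2.59457556e-04,
        7.00392004e-03,  5.97251187e-05]), 'tcp_pos': array([ 191.06789274, -542.13295574,  255.75309216]), 'ee_rot': array([-3.14051587e+00, -1.73812287e-04,  3.38869112e-01]), 'wrist_force': array([ 0.81161109, -0.01260994, -0.69812774]), 'moment': array([-0.04948437, -0.05133503, -0.0137085 ]), 'grip_width': 0.9989340761073995}
```

View pics/top0.png

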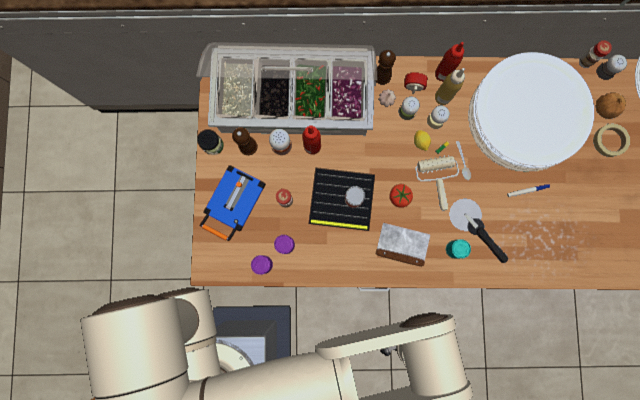

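View pics/side0.png

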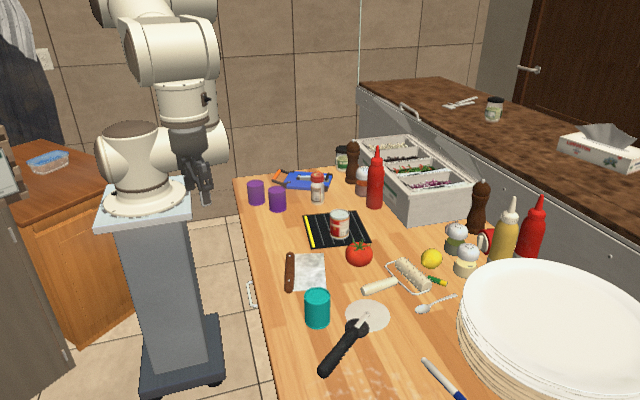

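View pics/wrist0.png

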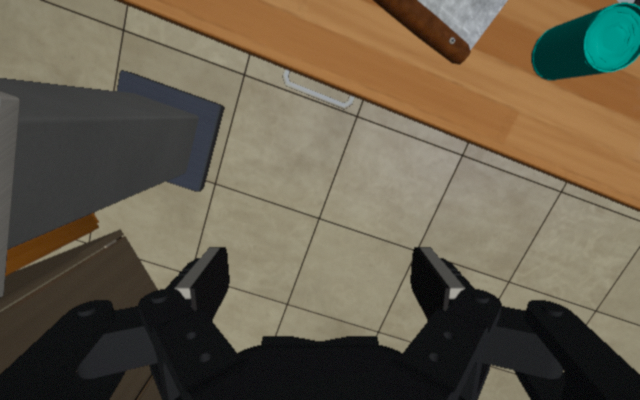

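The top view shows the mat at (341,199) with the tin at (355,195), and the tablet at (235,200) with its handle at about (215,230). The spice jar sits between them at (284,197). I'll measure these next.

```bash
python3 - <<'E'
from h import *
im=cv2.imread('pics/top0.png'); cv2.imwrite('pics/topz.png',cv2.resize(im[120:280,190:430],None,fx=3.3,fy=3.3,interpolation=cv2.INTER_CUBIC))
im=cv2.imread('pics/side0.png'); cv2.imwrite('pics/sidez.png',cv2.resize(im[140:290,230:400],None,fx=4,fy=4,interpolation=cv2.INTER_CUBIC))
C=cam('top')
for n,u,v,z in [('spice',284,197,106),('olive',209,141,94),('mill',244,140,170),('chilli',280,141,100),('sauce',312,139,218),('tomato',401,195,50),('scrap',404,243,10),('tin',355,195,72),('purp1',284,243,72),('purp2',261,264,72),('matfl',309,225,3),('matfr',370,229,3),('matbl',316,169,3),('matbr',373,173,3),('edge',195,286,0),('back',200,130,0),('tab',235,200,16)]:
    print(n,onz(C,u,v,z).round(0))
E
```

```text
spice [ 563. -232.  106.]
olive [736.  -8.  94.]
mill [ 717. -125.  170.]
chilli [ 732. -220.  100.]
sauce [ 705. -317.  218.]
tomato [ 572. -581.   50.]
scrap [ 429. -592.   10.]
tin [ 571. -440.   72.]
purp1 [ 431. -228.   72.]
purp2 [ 371. -161.   72.]
matfl [ 489. -300.    3.]
matfr [ 474. -489.    3.]
matbl [ 665. -324.    3.]
matbr [ 650. -503.    3.]
edge [307.  51.   0.]
back [798.  44.   0.]
tab [569. -72.  16.]
```

View pics/topz.png

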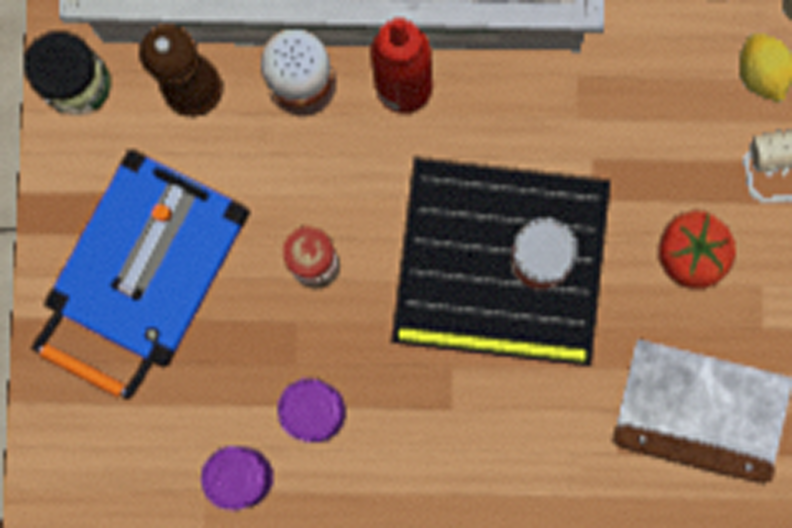

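View pics/sidez.png

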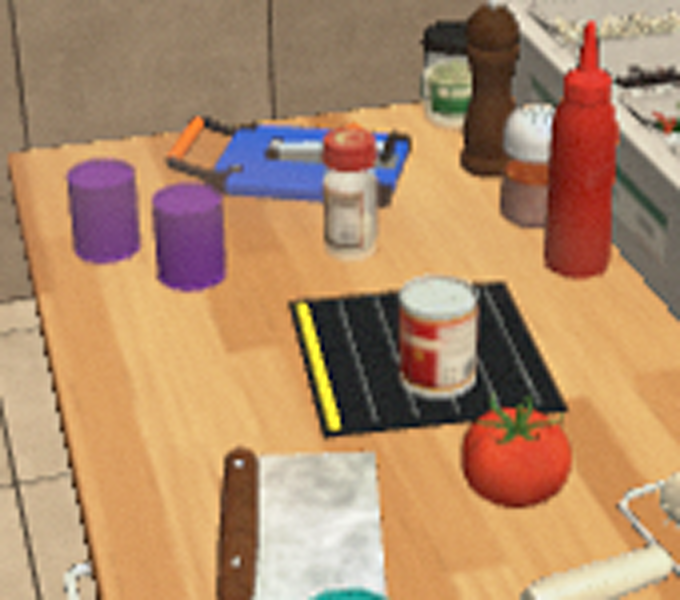

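```bash
cat >> h.py <<'E'
def rel(p,rpy,s=None):
    s=s or observe(); R0=R.from_euler('xyz',s['ee_rot'])
    d=R0.inv().apply(np.array(p)-s['tcp_pos'])/10; a=(R0.inv()*R.from_euler('xyz',rpy)).as_rotvec()/np.radians(8)
    print('rel xyz',d.round(2),'a',a.round(2))
E
python3 - <<'E'
from h import *
rel([470,-400,300],[np.pi,0,0.0])
E
```

```text
rel xyz [31.04 -4.14 -4.41] a [-0.01  0.    2.43]
```

servo_tool --motion '[{"x": 4,"y": -0.5,"z": -3,"az": 0.3},{"x": 8,"y": -1,"z": -4.4,"az": 0.8},{"x": 12.5,"y": -1.7,"z": -4.4,"az": 1.3},{"x": 17,"y": -2.3,"z": -4.4,"az": 1.8},{"x": 21.5,"y": -3,"z": -4.4,"az": 2.2},{"x": 26,"y": -3.5,"z": -4.4,"az": 2.4},{"x": 29.5,"y": -4,"z": -4.4,"az": 2.4},{"x": 31,"y": -4.1,"z": -4.4,"az": 2.4},{"x": 31,"y": -4.1,"z": -4.4,"az": 2.4},{"x": 31,"y": -4.1,"z": -4.4,"az": 2.4}]'

```text
invalid input at $.motion[0]: expected keys x, y, z, ax, ay, az, fingers
```

```bash
python3 - <<'E'
from h import *
s,im=grab('wrist','w1.png'); print(s['tcp_pos'],s['ee_rot'],s['q']); 
import pickle;pickle.dump(s,open('s1.pkl','wb'))
E
```

```text
[ 191.0453535  -542.18301484  255.84374287] [-3.14069541e+00 -8.79637214e-05  3.38784142e-01] [-1.36599973e+00  1.50890052e-01  1.43780275e+00 -3.26892133e-05
  1.55380080e+00 -1.33987013e-01]
```

View pics/w1.png

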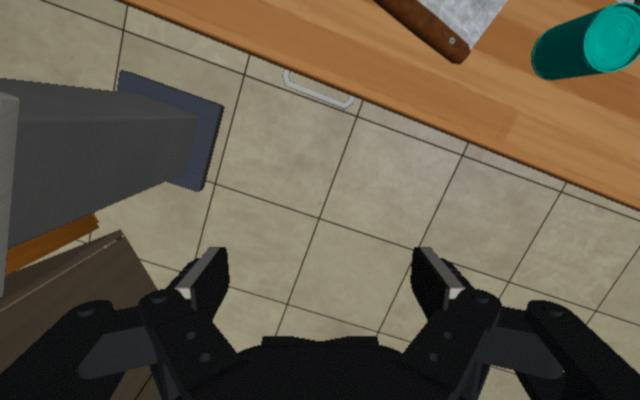

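All seven keys are required, so the move was refused and the view hasn't changed. I'll send it again with every key.

servo_tool --motion '[{"x": 4,"y": -0.5,"z": -3,"ax": 0,"ay": 0,"az": 0.3,"fingers": -1},{"x": 8,"y": -1,"z": -4.4,"ax": 0,"ay": 0,"az": 0.8,"fingers": -1},{"x": 12.5,"y": -1.7,"z": -4.4,"ax": 0,"ay": 0,"az": 1.3,"fingers": -1},{"x": 17,"y": -2.3,"z": -4.4,"ax": 0,"ay": 0,"az": 1.8,"fingers": -1},{"x": 21.5,"y": -3,"z": -4.4,"ax": 0,"ay": 0,"az": 2.2,"fingers": -1},{"x": 26,"y": -3.5,"z": -4.4,"ax": 0,"ay": 0,"az": 2.4,"fingers": -1},{"x": 29.5,"y": -4,"z": -4.4,"ax": 0,"ay": 0,"az": 2.4,"fingers": -1},{"x": 31,"y": -4.1,"z": -4.4,"ax": 0,"ay": 0,"az": 2.4,"fingers": -1},{"x": 31,"y": -4.1,"z": -4.4,"ax": 0,"ay": 0,"az": 2.4,"fingers": -1},{"x": 31,"y": -4.1,"z": -4.4,"ax": 0,"ay": 0,"az": 2.4,"fingers": -1}]'

```text
t: 1.2
tcp_pos: [469.3, -400.9, 299.8]
ee_rot: [-3.141, 0.001, 0.004]
wrist_force: [-0.6, -0.6, 0.5]
grip_width: 0.998
```

```bash
python3 - <<'E'
from h import *
s,im=grab('wrist','w1.png'); print(s['t'],s['tcp_pos'],s['ee_rot'],s['q']); 
import pickle;pickle.dump(s,open('s1.pkl','wb'))
E
```

```text
1.2 [ 469.2704277  -400.91532925  299.79465709] [-3.14081861e+00  7.00527607e-04  3.75944862e-03] [-8.31760992e-01  2.30227900e-01  1.25648332e+00 -3.19513207e-07
  1.65592541e+00  7.35276130e-01]
```

View pics/w1.png

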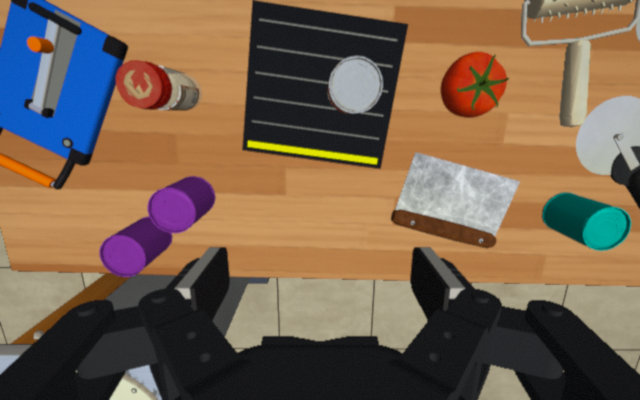

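Wrist view: tin lid at (355,84), mat corners at (253,1), (407,24), (379,167) and (244,151). I'll triangulate these against the top view.

```bash
python3 - <<'E'
from h import *
import pickle
s=pickle.load(open('s1.pkl','rb'))
W=cam('wrist',s);T=cam('top');S=cam('side')
import cv2
im=cv2.imread('pics/w1.png'); hsv=cv2.cvtColor(im,cv2.COLOR_BGR2HSV)
m=((hsv[:,:,1]<60)&(hsv[:,:,2]>110)).astype(np.uint8); m[:,:300]=0;m[:,400:]=0;m[130:]=0
m=cv2.morphologyEx(m,cv2.MORPH_OPEN,np.ones((7,7)))
c=max(cv2.findContours(m,0,2)[0],key=cv2.contourArea);print('lid ell',cv2.fitEllipse(c))
(u,v),_,_=cv2.fitEllipse(c)
im2=cv2.imread('pics/top0.png');h2=cv2.cvtColor(im2,cv2.COLOR_BGR2HSV)
m=((h2[:,:,1]<60)&(h2[:,:,2]>110)).astype(np.uint8)*1; k=np.zeros_like(m);k[180:212,340:370]=1;m&=k
m=cv2.morphologyEx(m,cv2.MORPH_OPEN,np.ones((5,5)))
c=max(cv2.findContours(m,0,2)[0],key=cv2.contourArea);print('lid top',cv2.fitEllipse(c))
(a,b),_,_=cv2.fitEllipse(c)
print('tin',tri([(W,u,v),(T,a,b)]), onz(W,u,v,75),onz(T,a,b,75))
for n,w,t in [('BL',(253,1),(315.2,167.6)),('BR',(407,24),(374.2,174.5)),('FR',(379,167),(368.2,229.6)),('FL',(244,151),(309.2,223.4))]:
    print(n,tri([(W,*w),(T,*t)])[0].round(1),onz(W,*w,3).round(1),onz(T,*t,3).round(1))
E
```

```text
lid ell ((354.9229736328125, 84.66368865966797), (52.46343994140625, 56.41749572753906), 2.8198485374450684)
lid top ((354.6596984863281, 195.31564331054688), (17.733613967895508, 18.39041519165039), 3.486206293106079)
tin (array([ 565.92472575, -436.45223982,   95.48109687]), [np.float64(1.5956612166005937), np.float64(1.5956612166005872)]) [ 566.79063246 -437.34272607   75.        ] [ 569.78402897 -439.16251877   75.        ]
BL [ 6.691e+02 -3.206e+02 -5.000e-01] [ 666.3 -320.4    3. ] [ 669.9 -321.6    3. ]
BR [ 647.2 -509.1  -11.8] [ 642.4 -505.8    3. ] [ 645.3 -507.1    3. ]
FR [ 470.4 -480.8   16. ] [ 467.6 -481.6    3. ] [ 472.1 -483.8    3. ]
FL [ 491.5 -302.3   21.1] [ 488.6 -298.6    3. ] [ 493.8 -301.     3. ]
```

servo_tool --motion '[{"x": 4,"y": 1.5,"z": 2,"ax": 0,"ay": 0,"az": 0,"fingers": -1},{"x": 8,"y": 3,"z": 4,"ax": 0,"ay": 0,"az": 0,"fingers": -1},{"x": 9.8,"y": 3.7,"z": 8,"ax": 0,"ay": 0,"az": 0,"fingers": -1},{"x": 9.8,"y": 3.7,"z": 12,"ax": 0,"ay": 0,"az": 0,"fingers": -1},{"x": 9.8,"y": 3.7,"z": 15,"ax": 0,"ay": 0,"az": 0,"fingers": -1},{"x": 9.8,"y": 3.7,"z": 15,"ax": 0,"ay": 0,"az": 0,"fingers": -1}]'

```text
t: 1.85
tcp_pos: [564.5, -437.8, 145.1]
ee_rot: [-3.136, 0.006, 0.001]
wrist_force: [-0.3, 1.0, 0.1]
grip_width: 1.0
```

```bash
python3 - <<'E'
from h import *
s,im=grab('wrist','w2.png'); print(s['t'],s['tcp_pos'],s['ee_rot'])
C=cam('wrist',s)
print(proj(C,[567,-438,75]),proj(C,[567,-438+28,75]),proj(C,[567,-438-28,75])); rel([567,-438,56],[np.pi,0,0],s)
E
```

```text
1.85 [ 564.53434715 -437.75439688  145.12559979] [-3.13608084e+00  5.89759511e-03  1.43684990e-03]
[320.80926157 217.90211623] [277.55031734 217.76378974] [364.13379972 218.04065247]
rel xyz [0.3  0.07 8.91] a [-0.04  0.04  0.01]
```

View pics/w2.png

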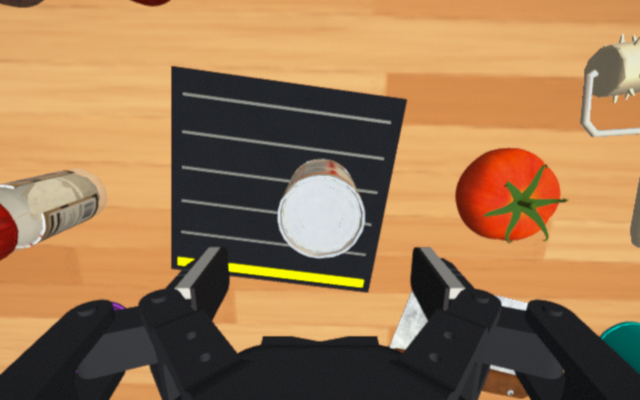

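The lid is at (321,214), centred between the jaws, and its width matches a height of 75 mm. Descending to grip.

servo_tool --motion '[{"x": 0.4,"y": 0.1,"z": 3,"ax": 0,"ay": 0,"az": 0,"fingers": -1},{"x": 0.5,"y": 0.1,"z": 6,"ax": 0,"ay": 0,"az": 0,"fingers": -1},{"x": 0.5,"y": 0.1,"z": 8,"ax": 0,"ay": 0,"az": 0,"fingers": -1},{"x": 0.5,"y": 0.1,"z": 9,"ax": 0,"ay": 0,"az": 0,"fingers": -1},{"x": 0.5,"y": 0.1,"z": 9,"ax": 0,"ay": 0,"az": 0,"fingers": 0.3},{"x": 0.5,"y": 0.1,"z": 9,"ax": 0,"ay": 0,"az": 0,"fingers": 1},{"x": 0.5,"y": 0.1,"z": 9,"ax": 0,"ay": 0,"az": 0,"fingers": 1},{"x": 0.5,"y": 0.1,"z": 9,"ax": 0,"ay": 0,"az": 0,"fingers": 1},{"x": 0.5,"y": 0.1,"z": 9,"ax": 0,"ay": 0,"az": 0,"fingers": 1}]' --squeeze 30

```text
t: 2.8
tcp_pos: [570.7, -439.7, 61.2]
ee_rot: [-3.141, 0.001, 0.002]
wrist_force: [-2.2, 1.5, 7.4]
grip_width: 0.665
```

```bash
python3 - <<'E'
from h import *
s=observe();print(s['tcp_pos'],s['ee_rot'],s['grip_width'])
rel([395,-390,s['tcp_pos'][2]],[np.pi,0,0],s)
E
```

```text
[ 570.68490588 -439.744067     61.1504952 ] [-3.14104461e+00  9.22088758e-04  1.53325071e-03] 0.6654589985200563
rel xyz [-17.56  -5.     0.02] a [-0.    0.01  0.01]
```

servo_tool --motion '[{"x": 0,"y": 0,"z": -2,"ax": 0,"ay": 0,"az": 0,"fingers": 1},{"x": -1,"y": -0.3,"z": -4,"ax": 0,"ay": 0,"az": 0,"fingers": 1},{"x": -4,"y": -1,"z": -5,"ax": 0,"ay": 0,"az": 0,"fingers": 1},{"x": -7.5,"y": -2,"z": -5,"ax": 0,"ay": 0,"az": 0,"fingers": 1},{"x": -11,"y": -3,"z": -5,"ax": 0,"ay": 0,"az": 0,"fingers": 1},{"x": -14,"y": -4,"z": -5,"ax": 0,"ay": 0,"az": 0,"fingers": 1},{"x": -16.5,"y": -4.7,"z": -4.5,"ax": 0,"ay": 0,"az": 0,"fingers": 1},{"x": -17.5,"y": -5,"z": -4,"ax": 0,"ay": 0,"az": 0,"fingers": 1},{"x": -17.5,"y": -5,"z": -3,"ax": 0,"ay": 0,"az": 0,"fingers": 1},{"x": -17.5,"y": -5,"z": -3,"ax": 0,"ay": 0,"az": 0,"fingers": 1}]'

```text
t: 3.8
tcp_pos: [395.9, -390.1, 90.6]
ee_rot: [-3.141, 0.001, 0.001]
wrist_force: [-0.2, -0.3, -2.5]
grip_width: 0.66
```

```bash
python3 - <<'E'
from h import *
s,im=grab('side','s2.png');print(s['tcp_pos'],s['ee_rot'],s['grip_width'],s['wrist_force'])
x=cv2.imread('pics/s2.png'); cv2.imwrite('pics/s2z.png',cv2.resize(x[140:290,200:400],None,fx=4,fy=4,interpolation=cv2.INTER_CUBIC))
E
```

```text
[ 395.88538374 -390.07102871   90.60745685] [-3.14051381e+00  1.14358690e-03  1.25804624e-03] 0.6598617642524982 [-0.15365417 -0.25793561 -2.47818747]
```

View pics/s2z.png

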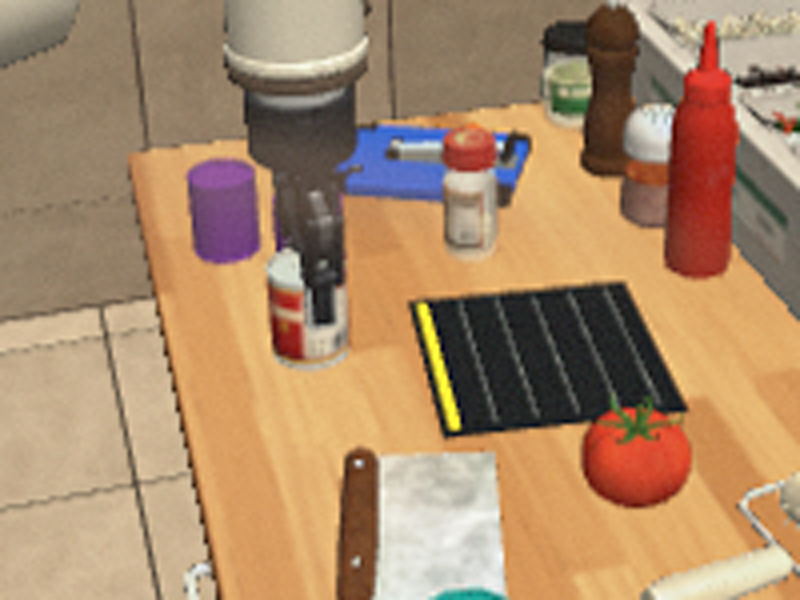

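The tin is held upright, 3 cm up, in front of the mat.

servo_tool --motion '[{"x": 0,"y": 0,"z": 1.5,"ax": 0,"ay": 0,"az": 0,"fingers": 1},{"x": 0,"y": 0,"z": 2.7,"ax": 0,"ay": 0,"az": 0,"fingers": 1},{"x": 0,"y": 0,"z": 3.1,"ax": 0,"ay": 0,"az": 0,"fingers": 1},{"x": 0,"y": 0,"z": 3.3,"ax": 0,"ay": 0,"az": 0,"fingers": 1},{"x": 0,"y": 0,"z": 3.3,"ax": 0,"ay": 0,"az": 0,"fingers": 1}]'

```text
t: 4.35
tcp_pos: [396.5, -390.2, 58.4]
ee_rot: [-3.141, 0.001, 0.002]
wrist_force: [-0.2, 0.7, -2.9]
grip_width: 0.662
```

servo_tool --motion '[{"x": 0,"y": 0,"z": 0.15,"ax": 0,"ay": 0,"az": 0,"fingers": 1},{"x": 0,"y": 0,"z": 0.3,"ax": 0,"ay": 0,"az": 0,"fingers": 1},{"x": 0,"y": 0,"z": 0.3,"ax": 0,"ay": 0,"az": 0,"fingers": 1}]'

```text
t: 4.65
tcp_pos: [396.8, -390.4, 58.0]
ee_rot: [-3.142, 0.0, 0.002]
wrist_force: [-13.3, 15.9, 38.9]
grip_width: 0.663
```

servo_tool --motion '[{"x": 0,"y": 0,"z": 0,"ax": 0,"ay": 0,"az": 0,"fingers": 1},{"x": 0,"y": 0,"z": 0,"ax": 0,"ay": 0,"az": 0,"fingers": 0.0},{"x": 0,"y": 0,"z": 0,"ax": 0,"ay": 0,"az": 0,"fingers": -1},{"x": 0,"y": 0,"z": 0,"ax": 0,"ay": 0,"az": 0,"fingers": -1},{"x": 0,"y": 0,"z": 0,"ax": 0,"ay": 0,"az": 0,"fingers": -1},{"x": 0,"y": 0,"z": -4,"ax": 0,"ay": 0,"az": 0,"fingers": -1},{"x": 0,"y": 0,"z": -8,"ax": 0,"ay": 0,"az": 0,"fingers": -1},{"x": 0,"y": 0,"z": -13,"ax": 0,"ay": 0,"az": 0,"fingers": -1},{"x": 0,"y": 0,"z": -18,"ax": 0,"ay": 0,"az": 0,"fingers": -1},{"x": 0,"y": 0,"z": -23,"ax": 0,"ay": 0,"az": 0,"fingers": -1}]'

```text
t: 5.65
tcp_pos: [396.6, -390.1, 290.2]
ee_rot: [3.141, 0.0, 0.002]
wrist_force: [0.7, 0.1, 0.2]
grip_width: 1.003
```

```bash
python3 - <<'E'
from h import *
s,im=grab('side','s3.png');print(s['tcp_pos'],s['ee_rot'],s['grip_width'],s['wrist_force'],s['q'])
x=cv2.imread('pics/s3.png'); cv2.imwrite('pics/s3z.png',cv2.resize(x[140:290,200:400],None,fx=4,fy=4,interpolation=cv2.INTER_CUBIC))
rel([500,-120,300],[np.pi,0,0.2],s)
E
```

```text
[ 396.64573123 -390.10785395  290.166226  ] [3.14144147e+00 3.91141972e-04 2.14359315e-03] 1.0030670070527634 [0.70157294 0.05573506 0.21888537] [-9.15358930e-01  1.02494204e-01  1.42343758e+00 -4.02896053e-04
  1.61577855e+00  6.53275681e-01]
rel xyz [ 10.39 -26.99  -0.99] a [ 0.    0.   -1.42]
```

View pics/s3z.png

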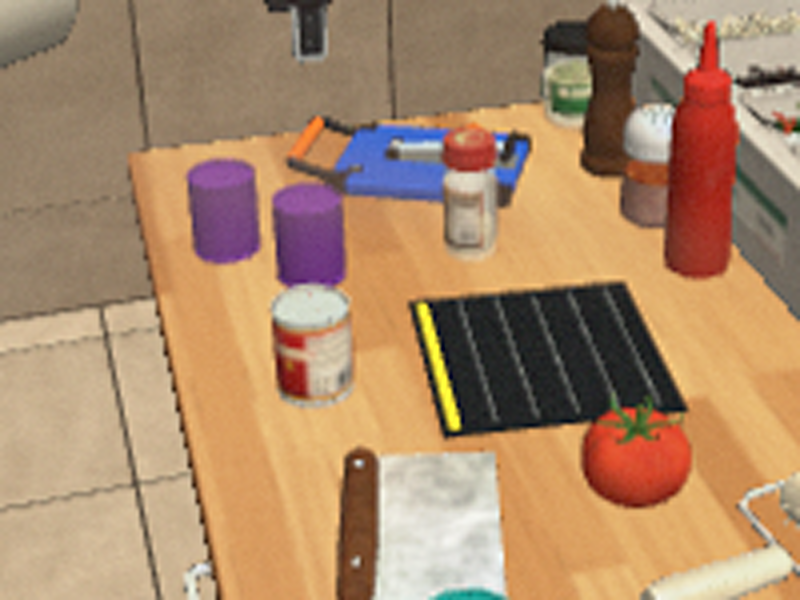

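The tin stands upright in front of the mat. Next I'll look at the tablet.

servo_tool --motion '[{"x": 1.5,"y": -4.5,"z": -1,"ax": 0,"ay": 0,"az": 0.5,"fingers": -1},{"x": 3,"y": -9,"z": -1,"ax": 0,"ay": 0,"az": 1,"fingers": -1},{"x": 4.5,"y": -13.5,"z": -1,"ax": 0,"ay": 0,"az": 1.5,"fingers": -1},{"x": 6,"y": -18,"z": -1,"ax": 0,"ay": 0,"az": 2,"fingers": -1},{"x": 7.5,"y": -22.5,"z": -1,"ax": 0,"ay": 0,"az": 2.5,"fingers": -1},{"x": 9,"y": -27,"z": -1,"ax": 0,"ay": 0,"az": 3,"fingers": -1},{"x": 10,"y": -30,"z": -1,"ax": 0,"ay": 0,"az": 3.5,"fingers": -1},{"x": 10,"y": -31,"z": -1,"ax": 0,"ay": 0,"az": 3.7,"fingers": -1},{"x": 10,"y": -31,"z": -1,"ax": 0,"ay": 0,"az": 3.7,"fingers": -1},{"x": 10,"y": -31,"z": -1,"ax": 0,"ay": 0,"az": 3.7,"fingers": -1}]'

```text
t: 6.7
tcp_pos: [496.8, -81.3, 306.8]
ee_rot: [3.137, -0.009, -0.513]
wrist_force: [1.4, 0.5, 0.5]
grip_width: 0.994
```

```bash
python3 - <<'E'
from h import *
s,im=grab('wrist','w4.png'); print(s['t'],s['tcp_pos'],s['ee_rot'],s['q']); 
import pickle;pickle.dump(s,open('s4.pkl','wb'))
E
```

```text
6.7 [496.82881717 -81.30515828 306.83661885] [ 3.13712668 -0.00892099 -0.51305196] [-0.3116773  -0.01644129  1.51410563 -0.00617321  1.6360796   1.77176401]
```

View pics/w4.png

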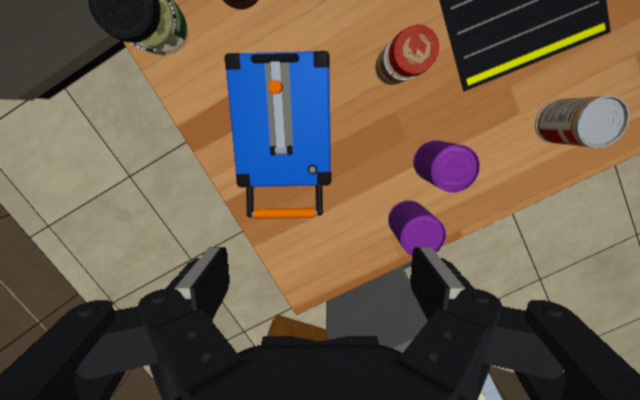

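Wrist view: tablet nearly square to the picture, knob at (275,87), sleeve centre at about (284,213), hinge at about (281,151).

```bash
cat >> h.py <<'E'
def orange(im):
    h=cv2.cvtColor(im,cv2.COLOR_RGB2HSV); m=((h[:,:,0]>=4)&(h[:,:,0]<=16)&(h[:,:,1]>215)&(h[:,:,2]>150)).astype(np.uint8)
    out=[]
    for c in cv2.findContours(m,0,2)[0]:
        if cv2.contourArea(c)>25: out.append((cv2.minAreaRect(c),cv2.contourArea(c)))
    return out
E
python3 - <<'E'
from h import *
import pickle
s=pickle.load(open('s4.pkl','rb'));W=cam('wrist',s);T=cam('top')
im=cv2.imread('pics/w4.png')[:,:,::-1].copy();o=orange(im);print(*o,sep='\n')
t=cv2.imread('pics/top0.png')[:,:,::-1].copy();ot=[x for x in orange(t)];print(*ot,sep='\n')
print('knob43',onz(W,275,87,43),'sl',onz(W,284,213,22), 'corners', [onz(W,*p,16).round(1) for p in [(228,54),(328,52),(330,185),(237,186)]], 'slends',onz(W,250,213,22),onz(W,318,213,22))
rel([560,-100,220],[np.pi,0,-0.513],s)
E
```

```text
(((284.0062255859375, 212.77259826660156), (9.542990684509277, 60.18900680541992), 88.69805145263672), 496.5)
(((274.5, 86.5), (11.0, 11.0), 90.0), 102.5)

knob43 [609.75044536 -86.15426269  43.        ] sl [466.96534884  -9.62810936  22.        ] corners [array([674.4, -54. ,  16. ]), array([ 616.3, -162. ,   16. ]), array([469.1, -83.6,  16. ]), array([530.4,  27.8,  16. ])] slends [490.03303526  31.17738577  22.        ] [443.87507334 -50.47356334  22.        ]
rel xyz [ 6.34 -1.51  8.73] a [ 0.03 -0.06 -0.  ]
```

```bash
python3 - <<'E'
from h import *
rel([608,-87,140],[np.pi,0,-0.497])
E
```

```text
rel xyz [ 9.8  -5.08 16.75] a [ 0.03 -0.06 -0.12]
```

servo_tool --motion '[{"x": 3,"y": -1.5,"z": 4,"ax": 0,"ay": 0,"az": -0.1,"fingers": -0.5},{"x": 6,"y": -3,"z": 8,"ax": 0,"ay": 0,"az": -0.1,"fingers": 0.15},{"x": 9,"y": -4.5,"z": 12,"ax": 0,"ay": 0,"az": -0.1,"fingers": 0.15},{"x": 9.8,"y": -5.1,"z": 15,"ax": 0,"ay": 0,"az": -0.1,"fingers": 0.15},{"x": 9.8,"y": -5.1,"z": 16.7,"ax": 0,"ay": 0,"az": -0.1,"fingers": 0.15},{"x": 9.8,"y": -5.1,"z": 16.7,"ax": 0,"ay": 0,"az": -0.1,"fingers": 0.15},{"x": 9.8,"y": -5.1,"z": 16.7,"ax": 0,"ay": 0,"az": -0.1,"fingers": 0.15}]'

```text
t: 7.45
tcp_pos: [608.1, -87.8, 141.2]
ee_rot: [3.137, -0.009, -0.501]
wrist_force: [0.3, -0.2, 1.1]
grip_width: 0.423
```

```bash
python3 - <<'E'
from h import *
s,im=grab('wrist','w5.png'); print(s['t'],s['tcp_pos'],s['ee_rot'],s['q'],s['grip_width']); 
import pickle;pickle.dump(s,open('s5.pkl','wb'))
o=orange(im);print(*o,sep='\n')
W=cam('wrist',s);W4=cam('wrist',pickle.load(open('s4.pkl','rb')))
k=max([x for x in o if x[0][0][1]<330],key=lambda x:x[1])[0][0]
print(tri([(W,*k),(W4,274.5,86.5)]),onz(W,*k,43))
E
```

```text
7.45 [608.09633895 -87.75906425 141.17841725] [ 3.13705609 -0.00911113 -0.50068554] [-0.26546798  0.28913909  1.50569972 -0.00671467  1.33895587  1.8075519 ] 0.4232125691596872
(((316.0, 207.5), (23.0, 20.0), 90.0), 344.5)
(array([610.65909255, -86.23940275,  41.40705056]), [np.float64(0.43471679384687456), np.float64(0.43471679384683254)]) [610.9975127  -86.90859345  43.        ]
```

View pics/w5.png

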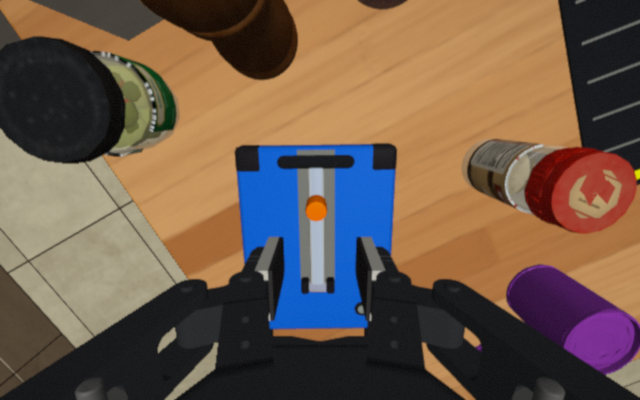

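The knob is at (316,207), and triangulation puts its top at (611,-86,41) mm, so the leg is folded. Descending to grip it.

servo_tool --motion '[{"x": 0.2,"y": -0.2,"z": 3,"ax": 0,"ay": 0,"az": 0,"fingers": 0.15},{"x": 0.2,"y": -0.2,"z": 6,"ax": 0,"ay": 0,"az": 0,"fingers": 0.15},{"x": 0.2,"y": -0.2,"z": 8,"ax": 0,"ay": 0,"az": 0,"fingers": 0.15},{"x": 0.2,"y": -0.2,"z": 9.3,"ax": 0,"ay": 0,"az": 0,"fingers": 0.15},{"x": 0.2,"y": -0.2,"z": 9.5,"ax": 0,"ay": 0,"az": 0,"fingers": 0.15},{"x": 0.2,"y": -0.2,"z": 9.5,"ax": 0,"ay": 0,"az": 0,"fingers": 0.15}]'

```text
t: 8.1
tcp_pos: [612.2, -87.9, 48.2]
ee_rot: [3.138, -0.012, -0.501]
wrist_force: [0.6, 0.1, 0.7]
grip_width: 0.424
```

```bash
python3 - <<'E'
from h import *
s,im=grab('wrist','w6.png'); print(s['t'],s['tcp_pos'],s['ee_rot'],s['q'],s['grip_width'],s['wrist_force']); 
E
```

```text
8.1 [612.24732592 -87.93595837  48.22502534] [ 3.13773483 -0.01191131 -0.50067308] [-0.26396804  0.38094843  1.58714068 -0.00712843  1.16283821  1.81031756] 0.4243269745953675 [0.55966999 0.06576276 0.65822412]
```

View pics/w6.png

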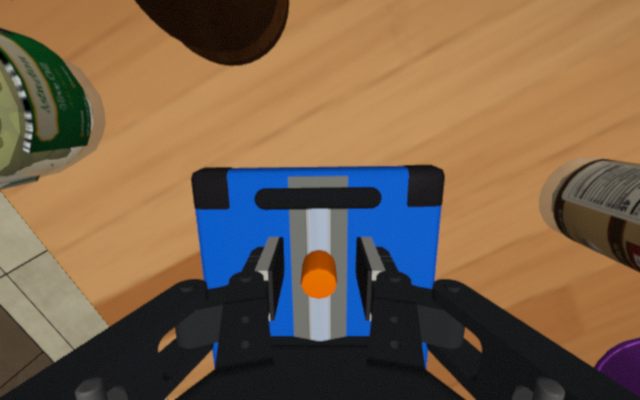

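The knob at (319,275) is centred between the pads. Closing.

servo_tool --motion '[{"x": 0,"y": 0,"z": 0.2,"ax": 0,"ay": 0,"az": 0,"fingers": 0.5},{"x": 0,"y": 0,"z": 0.2,"ax": 0,"ay": 0,"az": 0,"fingers": 1},{"x": 0,"y": 0,"z": 0.2,"ax": 0,"ay": 0,"az": 0,"fingers": 1},{"x": 0,"y": 0,"z": 0.2,"ax": 0,"ay": 0,"az": 0,"fingers": 1},{"x": 0,"y": 0,"z": 0.2,"ax": 0,"ay": 0,"az": 0,"fingers": 1}]' --squeeze 30

```text
t: 8.65
tcp_pos: [612.9, -88.1, 47.0]
ee_rot: [3.138, -0.014, -0.501]
wrist_force: [5.3, -1.6, 2.5]
grip_width: 0.173
```

servo_tool --motion '[{"x": -0.13,"y": 0,"z": -0.39,"ax": 0,"ay": 0.36,"az": 0,"fingers": 1},{"x": -0.29,"y": 0,"z": -0.77,"ax": 0,"ay": 0.72,"az": 0,"fingers": 1},{"x": -0.46,"y": 0,"z": -1.14,"ax": 0,"ay": 1.07,"az": 0,"fingers": 1},{"x": -0.65,"y": 0,"z": -1.5,"ax": 0,"ay": 1.43,"az": 0,"fingers": 1},{"x": -0.86,"y": 0,"z": -1.85,"ax": 0,"ay": 1.79,"az": 0,"fingers": 1},{"x": -1.09,"y": 0,"z": -2.19,"ax": 0,"ay": 2.15,"az": 0,"fingers": 1},{"x": -1.33,"y": 0,"z": -2.52,"ax": 0,"ay": 2.51,"az": 0,"fingers": 1},{"x": -1.59,"y": 0,"z": -2.84,"ax": 0,"ay": 2.87,"az": 0,"fingers": 1},{"x": -1.59,"y": 0,"z": -2.84,"ax": 0,"ay": 2.87,"az": 0,"fingers": 1}]'

```text
t: 9.55
tcp_pos: [598.2, -79.9, 75.7]
ee_rot: [3.138, -0.417, -0.498]
wrist_force: [0.7, -2.6, 3.8]
grip_width: 0.172
```

```bash
python3 - <<'E'
from h import *
s,im=grab('side','s7.png');print(s['t'],s['tcp_pos'],s['ee_rot'],s['q'],s['grip_width'],s['wrist_force'])
R0=R.from_euler('xyz',s['ee_rot']);print(np.arctan2(-R0.as_matrix()[2,0],-R0.as_matrix()[2,2]))
x=cv2.imread('pics/s7.png'); cv2.imwrite('pics/s7z.png',cv2.resize(x[100:220,200:400],None,fx=4,fy=4,interpolation=cv2.INTER_CUBIC))
s,im=grab('wrist','w7.png')
E
```

```text
9.55 [598.2375886  -79.94490642  75.69208901] [ 3.13763303 -0.41655122 -0.49849676] [-0.19953856  0.15031537  1.88091219 -0.18752022  0.72018435  1.98731882] 0.17229609295903045 [ 0.69356236 -2.6002525   3.77859288]
-0.41655411949816856
```

View pics/s7z.png

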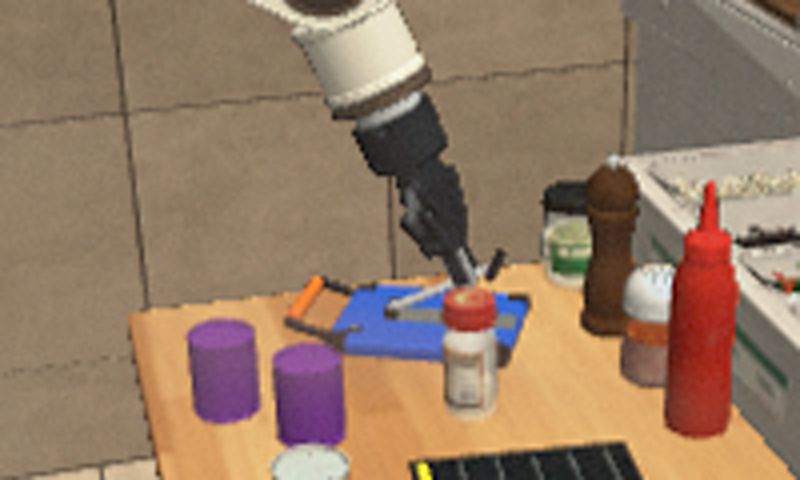

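View pics/w7.png

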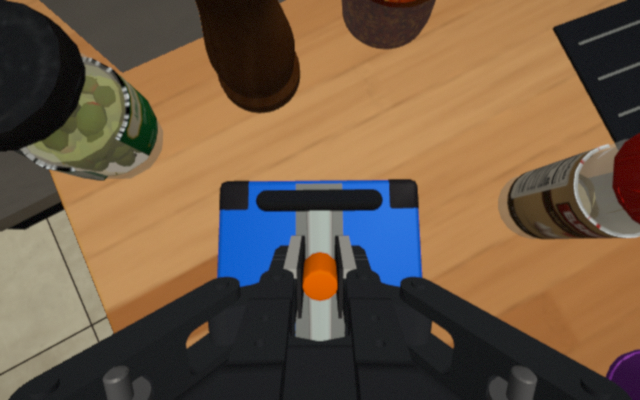

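The leg is half out and the knob is held cleanly, so I'll continue the arc.

servo_tool --motion '[{"x": -0.13,"y": 0,"z": -0.39,"ax": 0,"ay": 0.36,"az": 0,"fingers": 1},{"x": -0.29,"y": 0,"z": -0.77,"ax": 0,"ay": 0.72,"az": 0,"fingers": 1},{"x": -0.46,"y": 0,"z": -1.14,"ax": 0,"ay": 1.07,"az": 0,"fingers": 1},{"x": -0.65,"y": 0,"z": -1.5,"ax": 0,"ay": 1.43,"az": 0,"fingers": 1},{"x": -0.86,"y": 0,"z": -1.85,"ax": 0,"ay": 1.79,"az": 0,"fingers": 1},{"x": -1.09,"y": 0,"z": -2.19,"ax": 0,"ay": 2.15,"az": 0,"fingers": 1},{"x": -1.33,"y": 0,"z": -2.52,"ax": 0,"ay": 2.51,"az": 0,"fingers": 1},{"x": -1.59,"y": 0,"z": -2.84,"ax": 0,"ay": 2.87,"az": 0,"fingers": 1},{"x": -1.7,"y": 0,"z": -2.95,"ax": 0,"ay": 3,"az": 0,"fingers": 1},{"x": -1.7,"y": 0,"z": -2.95,"ax": 0,"ay": 3,"az": 0,"fingers": 1}]'

```text
t: 10.65
tcp_pos: [573.6, -69.0, 98.4]
ee_rot: [3.141, -0.824, -0.501]
wrist_force: [-0.3, 0.3, -3.5]
grip_width: 0.172
```

```bash
python3 - <<'E'
from h import *
s,im=grab('side','s8.png');print(s['t'],s['tcp_pos'],s['ee_rot'],s['q'],s['grip_width'],s['wrist_force'])
R0=R.from_euler('xyz',s['ee_rot']);print(np.arctan2(-R0.as_matrix()[2,0],-R0.as_matrix()[2,2]))
x=cv2.imread('pics/s8.png'); cv2.imwrite('pics/s8z.png',cv2.resize(x[100:220,200:400],None,fx=4,fy=4,interpolation=cv2.INTER_CUBIC))
E
```

```text
10.65 [573.59072189 -69.035293    98.36721432] [ 3.1407376  -0.82388137 -0.50083919] [-0.10747316  0.00358901  2.16067038 -0.99182714  0.34369342  2.80957522] 0.17174121498945338 [-0.30932332  0.25189098 -3.4572787 ]
-0.8238815516595426
```

View pics/s8z.png

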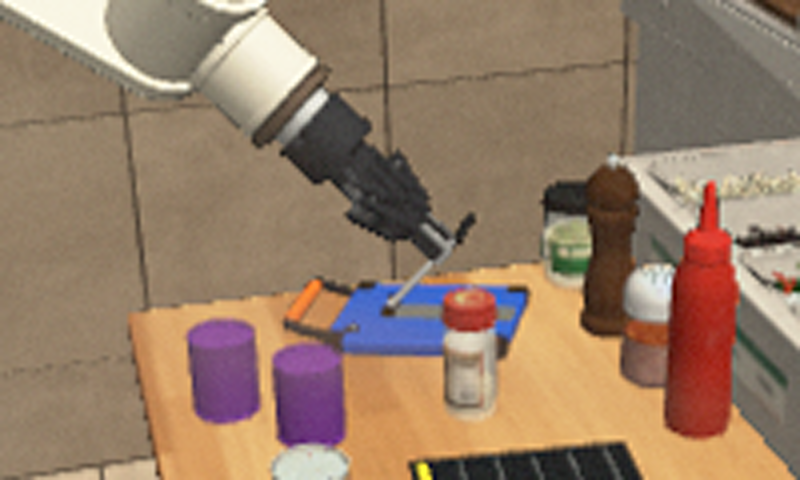

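The leg is against its stop at about 0.8 rad. Joint 6 is near its limit, so I'll release and un-tilt while retreating.

servo_tool --motion '[{"x": 0,"y": 0,"z": 0.1,"ax": 0,"ay": -0.15,"az": 0,"fingers": 1},{"x": 0,"y": 0,"z": 0.1,"ax": 0,"ay": -0.15,"az": 0,"fingers": 0.5},{"x": 0,"y": 0,"z": 0,"ax": 0,"ay": -0.2,"az": 0,"fingers": 0.15},{"x": 0,"y": 0,"z": 0,"ax": 0,"ay": -0.2,"az": 0,"fingers": 0.15},{"x": 0,"y": 0,"z": -2,"ax": 0,"ay": -0.5,"az": 0,"fingers": 0.15},{"x": -0.2,"y": 0,"z": -5,"ax": 0,"ay": -1,"az": 0,"fingers": 0.15},{"x": -0.5,"y": 0,"z": -8,"ax": 0,"ay": -1.7,"az": 0,"fingers": 0.15},{"x": -1,"y": 0,"z": -10,"ax": 0,"ay": -2.5,"az": 0,"fingers": 0.15},{"x": -1,"y": 0,"z": -10,"ax": 0,"ay": -3.2,"az": 0,"fingers": 0.15},{"x": -1,"y": 0,"z": -10,"ax": 0,"ay": -3.2,"az": 0,"fingers": 0.15}]'

```text
t: 11.7
tcp_pos: [504.9, -31.3, 160.6]
ee_rot: [-3.14, -0.378, -0.505]
wrist_force: [-0.4, -0.7, 0.3]
grip_width: 0.422
```

```bash
python3 - <<'E'
from h import *
s,im=grab('wrist','w9.png');print(s['t'],s['tcp_pos'],s['ee_rot'],s['q'],s['grip_width'],s['wrist_force'])
import pickle;pickle.dump(s,open('s9.pkl','wb'))
s,im=grab('side','s9.png')
x=cv2.imread('pics/s9.png'); cv2.imwrite('pics/s9z.png',cv2.resize(x[100:220,200:400],None,fx=4,fy=4,interpolation=cv2.INTER_CUBIC))
E
```

```text
11.7 [504.93906446 -31.25507326 160.62450499] [-3.14017565 -0.37763614 -0.50486418] [-0.13636843 -0.13072855  1.96245556 -0.16109364  0.96109412  2.0081223 ] 0.4219918422846657 [-0.38628286 -0.656765    0.30507651]
```

View pics/w9.png

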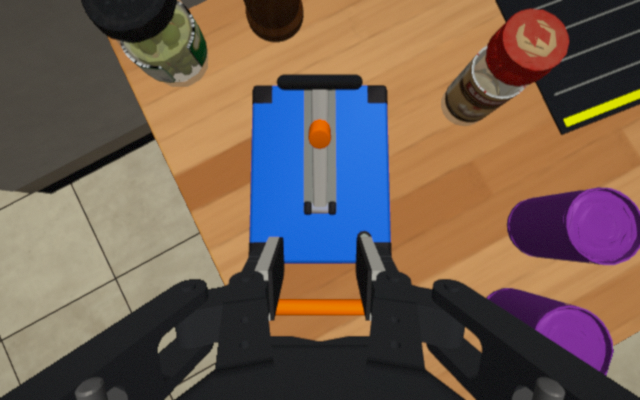

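View pics/s9z.png

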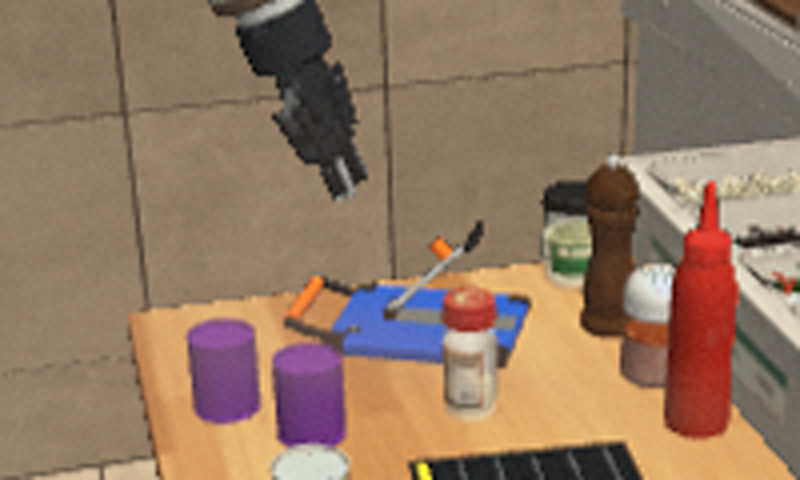

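```bash
python3 - <<'E'
from h import *
import pickle
s=pickle.load(open('s9.pkl','rb'));W=cam('wrist',s);S=cam('side')
im=cv2.imread('pics/w9.png')[:,:,::-1].copy();o=orange(im);print(*o,sep='\n')
si=cv2.imread('pics/s9.png')[:,:,::-1].copy();o2=orange(si);print(*o2,sep='\n')
rel([467,-10,200],[np.pi,0,1.074],s)
E
```

```text
(((319.5, 306.5), (15.0, 87.0), 90.0), 1263.5)
(((319.0, 133.5), (27.0, 20.0), 90.0), 448.5)

rel xyz [-2.59 -0.03 -5.26] a [  2.12  -2.12 -11.16]
```

servo_tool --motion '[{"x": -1,"y": 0,"z": -2,"ax": 0,"ay": -1,"az": 0,"fingers": 0.15},{"x": -2,"y": 0,"z": -4,"ax": 0,"ay": -2,"az": 0,"fingers": 0.15},{"x": -2.6,"y": 0,"z": -5.2,"ax": 0,"ay": -2.7,"az": 0,"fingers": 0.15},{"x": -2.6,"y": 0,"z": -5.2,"ax": 0,"ay": -2.7,"az": 0,"fingers": 0.15}]'

```text
t: 12.2
tcp_pos: [466.1, -10.8, 197.0]
ee_rot: [3.14, -0.002, -0.506]
wrist_force: [0.5, -0.6, -1.0]
grip_width: 0.423
```

servo_tool --motion '[{"x": 0,"y": 0,"z": 0,"ax": 0,"ay": 0,"az": -1,"fingers": 0.15},{"x": 0,"y": 0,"z": 0,"ax": 0,"ay": 0,"az": -2,"fingers": 0.15},{"x": 0,"y": 0,"z": 0,"ax": 0,"ay": 0,"az": -3,"fingers": 0.15},{"x": 0,"y": 0,"z": 0,"ax": 0,"ay": 0,"az": -4,"fingers": 0.15},{"x": 0,"y": 0,"z": 0,"ax": 0,"ay": 0,"az": -5,"fingers": 0.15},{"x": 0,"y": 0,"z": 0,"ax": 0,"ay": 0,"az": -6,"fingers": 0.15},{"x": 0,"y": 0,"z": 0,"ax": 0,"ay": 0,"az": -7,"fingers": 0.15},{"x": 0,"y": 0,"z": 0,"ax": 0,"ay": 0,"az": -8,"fingers": 0.15},{"x": 0,"y": 0,"z": 0,"ax": 0,"ay": 0,"az": -9,"fingers": 0.15},{"x": 0,"y": 0,"z": 0,"ax": 0,"ay": 0,"az": -10,"fingers": 0.15}]'

```text
t: 13.2
tcp_pos: [465.7, -11.0, 195.4]
ee_rot: [3.136, 0.003, 0.895]
wrist_force: [-0.3, -0.5, 0.2]
grip_width: 0.425
```

```bash
python3 - <<'E'
from h import *
import pickle
s=pickle.load(open('s9.pkl','rb'));W=cam('wrist',s);S=cam('side')
print('knob',tri([(W,319,133),(S,310,161.5)]));print('sleeve',tri([(W,319.5,306.5),(S,275.7,174.3)]))
s=observe();print(s['t'],s['tcp_pos'],s['ee_rot'],s['q'])
rel([467,-10,160],[np.pi,0,1.074],s)
E
```

```text
knob (array([583.04584363, -73.44977269,  85.34116116]), [np.float64(0.34350632872312925), np.float64(0.34350632872283104)])
sleeve (array([465.689946  ,  -9.04034254,  22.05629056]), [np.float64(0.8959636280055849), np.float64(0.8959636280055424)])
13.2 [465.74436572 -10.99103152 195.40636297] [3.13554318e+00 2.59184875e-03 8.94772292e-01] [-0.1858785  -0.05166327  1.77311011 -0.00519658  1.41603071  0.49092817]
rel xyz [0.17 0.01 3.54] a [ 0.04  0.02 -1.28]
```

Triangulation gives the knob at z = 85 mm, so the leg is at about 0.79 rad, and the sleeve at (466,-9,22). Both match expectation.

servo_tool --motion '[{"x": 0.1,"y": 0,"z": 2,"ax": 0,"ay": 0,"az": -0.9,"fingers": 0.3},{"x": 0.1,"y": 0,"z": 5,"ax": 0,"ay": 0,"az": -1.3,"fingers": 0.3},{"x": 0.1,"y": 0,"z": 7.5,"ax": 0,"ay": 0,"az": -1.3,"fingers": 0.3},{"x": 0.1,"y": 0,"z": 8.5,"ax": 0,"ay": 0,"az": -1.3,"fingers": 0.3},{"x": 0.1,"y": 0,"z": 8.5,"ax": 0,"ay": 0,"az": -1.3,"fingers": 0.3}]'

```text
t: 13.7
tcp_pos: [465.7, -10.6, 108.8]
ee_rot: [3.136, 0.005, 1.076]
wrist_force: [-0.8, -0.0, -0.3]
grip_width: 0.347
```

```bash
python3 - <<'E'
from h import *
s,im=grab('wrist','w10.png');print(s['t'],s['tcp_pos'],s['ee_rot'],s['grip_width'])
W=cam('wrist',s)
for r,a in orange(im): print(r,a,onz(W,*r[0],22),cv2.boxPoints(r).round(0).tolist())
rel([466,-9.5,32],[np.pi,0,1.074],s)
E
```

```text
13.7 [465.74253025 -10.61052022 108.81604717] [3.13636309 0.00510425 1.07582495] 0.34748059192017944
((584.3656005859375, 258.1787109375), (28.572656631469727, 38.99394226074219), 76.75948333740234) 857.5 [ 620.7475056  -133.59434961   22.        ] [[562.0, 249.0], [600.0, 240.0], [607.0, 268.0], [569.0, 277.0]]
((319.581787109375, 210.9959716796875), (18.162622451782227, 116.12924194335938), 0.5509039759635925) 1900.0 [466.8111189   -8.69849812  22.        ] [[310.0, 269.0], [311.0, 153.0], [329.0, 153.0], [328.0, 269.0]]
rel xyz [ 0.15 -0.07  7.68] a [0.04 0.04 0.01]
```

View pics/w10.png

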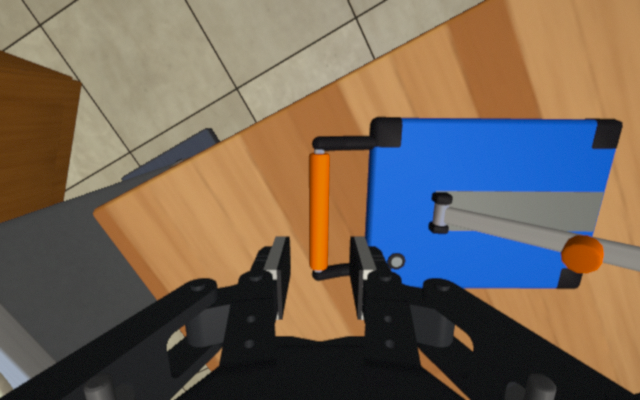

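The sleeve at (319,211) is centred and parallel to the pads. Descending.

servo_tool --motion '[{"x": 0.2,"y": 0,"z": 3,"ax": 0,"ay": 0,"az": 0,"fingers": 0.3},{"x": 0.2,"y": 0,"z": 5.5,"ax": 0,"ay": 0,"az": 0,"fingers": 0.3},{"x": 0.2,"y": 0,"z": 7,"ax": 0,"ay": 0,"az": 0,"fingers": 0.3},{"x": 0.2,"y": 0,"z": 7.7,"ax": 0,"ay": 0,"az": 0,"fingers": 0.3},{"x": 0.2,"y": 0,"z": 7.7,"ax": 0,"ay": 0,"az": 0,"fingers": 0.3},{"x": 0.2,"y": 0,"z": 7.7,"ax": 0,"ay": 0,"az": 0,"fingers": 0.3}]'

```text
t: 14.35
tcp_pos: [468.4, -9.6, 34.3]
ee_rot: [3.133, 0.004, 1.076]
wrist_force: [-0.8, -0.2, 1.1]
grip_width: 0.352
```

```bash
python3 - <<'E'
from h import *
s,im=grab('wrist','w11.png');print(s['t'],s['tcp_pos'],s['ee_rot'],s['grip_width'],s['wrist_force'])
E
```

```text
14.35 [468.35865955  -9.5994125   34.31473018] [3.13329222 0.0039258  1.07580554] 0.3523070572438491 [-0.77415034 -0.2046153   1.14070916]
```

View pics/w11.png

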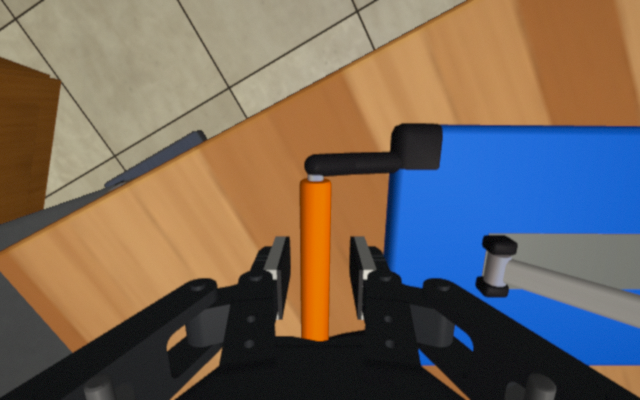

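The sleeve is between the pads and clear of the case edge. Closing.

servo_tool --motion '[{"x": 0,"y": -0.15,"z": 0.2,"ax": 0,"ay": 0,"az": 0,"fingers": 0.6},{"x": 0,"y": -0.15,"z": 0.2,"ax": 0,"ay": 0,"az": 0,"fingers": 1},{"x": 0,"y": -0.15,"z": 0.2,"ax": 0,"ay": 0,"az": 0,"fingers": 1},{"x": 0,"y": -0.15,"z": 0.2,"ax": 0,"ay": 0,"az": 0,"fingers": 1},{"x": 0,"y": -0.15,"z": 0.2,"ax": 0,"ay": 0,"az": 0,"fingers": 1}]' --squeeze 50

```text
t: 14.9
tcp_pos: [467.4, -8.9, 33.1]
ee_rot: [3.132, 0.003, 1.076]
wrist_force: [-1.8, -0.3, 8.3]
grip_width: 0.143
```

```bash
python3 - <<'E'
from h import *
s=observe();print(s['t'],s['tcp_pos'],s['ee_rot'],s['grip_width'],s['wrist_force'])
import json
R0=R.from_euler('xyz',s['ee_rot']).as_matrix()
# arc of sleeve around bottom edge: horizontal forward dir = -tablet x
yaw=2.645; f=-np.array([np.cos(yaw),np.sin(yaw),0])
r=206.;h0=22
for a in np.arange(0.1,1.61,.1):
    # sleeve rel. screen bottom edge (206,22) rotated by a
    d=206*np.cos(a)-22*np.sin(a); z=206*np.sin(a)+22*np.cos(a)
    w=f*(206-d)+np.array([0,0,z-22]); print(round(a,1),(R0.T@w/10).round(2))
E
```

```text
14.9 [467.41950072  -8.93130715  33.11071013] [3.13206151 0.00349456 1.07584323] 0.14330633405420518 [-1.75139927 -0.29914338  8.26592155]
0.1 [-0.01  0.34 -2.04]
0.2 [-0.02  0.89 -4.04]
0.3 [-0.02  1.63 -5.97]
0.4 [-0.03  2.56 -7.82]
0.5 [-0.04  3.67 -9.57]
0.6 [ -0.05   4.95 -11.2 ]
0.7 [ -0.05   6.38 -12.69]
0.8 [ -0.06   7.96 -14.03]
0.9 [ -0.07   9.66 -15.21]
1.0 [ -0.08  11.48 -16.21]
1.1 [ -0.08  13.38 -17.03]
1.2 [ -0.09  15.35 -17.65]
1.3 [ -0.09  17.38 -18.07]
1.4 [ -0.1   19.44 -18.29]
1.5 [ -0.1   21.51 -18.3 ]
1.6 [ -0.1   23.57 -18.1 ]
```

servo_tool --motion '[{"x": 0,"y": 0.3,"z": -1.5,"ax": 0,"ay": 0,"az": 0,"fingers": 1},{"x": 0,"y": 0.7,"z": -3.5,"ax": 0,"ay": 0,"az": 0,"fingers": 1},{"x": 0,"y": 1.2,"z": -5.5,"ax": 0,"ay": 0,"az": 0,"fingers": 1},{"x": 0,"y": 1.7,"z": -7.5,"ax": 0,"ay": 0,"az": 0,"fingers": 1},{"x": 0,"y": 2.2,"z": -9.5,"ax": 0,"ay": 0,"az": 0,"fingers": 1},{"x": 0,"y": 2.7,"z": -11.5,"ax": 0,"ay": 0,"az": 0,"fingers": 1},{"x": 0,"y": 3.2,"z": -13.5,"ax": 0,"ay": 0,"az": 0,"fingers": 1},{"x": 0,"y": 3.6,"z": -15,"ax": 0,"ay": 0,"az": 0,"fingers": 1},{"x": 0,"y": 4,"z": -16.5,"ax": 0,"ay": 0,"az": 0,"fingers": 1},{"x": 0,"y": 4,"z": -17.5,"ax": 0,"ay": 0,"az": 0,"fingers": 1}]'

```text
t: 15.9
tcp_pos: [501.7, -26.8, 209.5]
ee_rot: [3.131, 0.003, 1.076]
wrist_force: [0.1, -1.2, -3.0]
grip_width: 0.133
```

```bash
python3 - <<'E'
from h import *
s,im=grab('side','s12.png');print(s['t'],s['tcp_pos'],s['ee_rot'],s['grip_width'],s['wrist_force'])
x=cv2.imread('pics/s12.png'); cv2.imwrite('pics/s12z.png',cv2.resize(x[80:230,200:400],None,fx=4,fy=4,interpolation=cv2.INTER_CUBIC))
E
```

```text
15.9 [501.74848459 -26.80384491 209.51036143] [3.1311304  0.00328396 1.07558302] 0.13308242810184742 [ 0.13575458 -1.23263815 -3.04712028]
```

View pics/s12z.png

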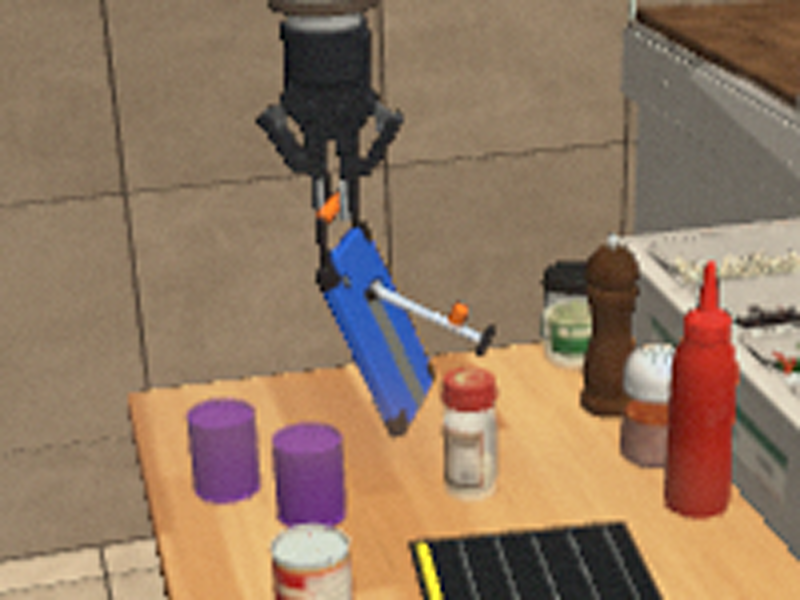

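It hangs as planned, with the bottom edge still on the table. Lifting clear.

servo_tool --motion '[{"x": 0,"y": 0,"z": -1.5,"ax": 0,"ay": 0,"az": 0,"fingers": 1},{"x": 0,"y": 0,"z": -3,"ax": 0,"ay": 0,"az": 0,"fingers": 1},{"x": 0,"y": 0,"z": -5,"ax": 0,"ay": 0,"az": 0,"fingers": 1},{"x": 0,"y": 0,"z": -7,"ax": 0,"ay": 0,"az": 0,"fingers": 1},{"x": 0,"y": 0,"z": -9,"ax": 0,"ay": 0,"az": 0,"fingers": 1},{"x": 0,"y": 0,"z": -11,"ax": 0,"ay": 0,"az": 0,"fingers": 1},{"x": 0,"y": 0,"z": -13,"ax": 0,"ay": 0,"az": 0,"fingers": 1},{"x": 0,"y": 0,"z": -15,"ax": 0,"ay": 0,"az": 0,"fingers": 1},{"x": 0,"y": 0,"z": -15.5,"ax": 0,"ay": 0,"az": 0,"fingers": 1},{"x": 0,"y": 0,"z": -15.5,"ax": 0,"ay": 0,"az": 0,"fingers": 1}]'

```text
t: 16.95
tcp_pos: [500.5, -25.4, 365.4]
ee_rot: [3.13, 0.003, 1.076]
wrist_force: [-1.1, -0.4, -6.0]
grip_width: 0.139
```

```bash
python3 - <<'E'
from h import *
s,im=grab('side','s13.png');print(s['t'],s['tcp_pos'],s['ee_rot'],s['q'],s['grip_width'],s['wrist_force'])
x=cv2.imread('pics/s13.png'); cv2.imwrite('pics/s13z.png',cv2.resize(x[40:230,200:400],None,fx=3,fy=3,interpolation=cv2.INTER_CUBIC))
rel([521,-397,360],[np.pi,0,1.45],s)
E
```

```text
16.95 [500.45545464 -25.35654618 365.37110484] [3.13001673e+00 2.84645253e-03 1.07577144e+00] [-0.20084164 -0.02409799  1.40553377 -0.00617933  1.74990009  0.29303475] 0.1393331806127544 [-1.13593493 -0.41307058 -5.9714572 ]
rel xyz [-31.73  19.45   0.85] a [ 0.08  0.04 -2.68]
```

View pics/s13z.png

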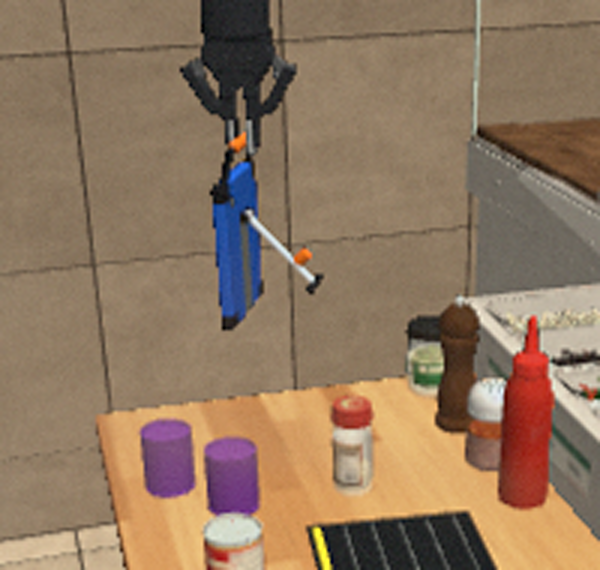

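servo_tool --motion '[{"x": -0.6,"y": 0.4,"z": 0,"ax": 0,"ay": 0,"az": 0,"fingers": 1},{"x": -1.9,"y": 1.2,"z": 0,"ax": 0,"ay": 0,"az": -0.2,"fingers": 1},{"x": -3.8,"y": 2.3,"z": 0,"ax": 0,"ay": 0,"az": -0.4,"fingers": 1},{"x": -6,"y": 3.7,"z": 0,"ax": 0,"ay": 0,"az": -0.6,"fingers": 1},{"x": -8.5,"y": 5.2,"z": 0,"ax": 0,"ay": 0,"az": -0.8,"fingers": 1},{"x": -11,"y": 6.8,"z": 0,"ax": 0,"ay": 0,"az": -1,"fingers": 1},{"x": -13.5,"y": 8.3,"z": 0,"ax": 0,"ay": 0,"az": -1.2,"fingers": 1},{"x": -16,"y": 9.8,"z": 0,"ax": 0,"ay": 0,"az": -1.4,"fingers": 1},{"x": -18,"y": 11,"z": 0,"ax": 0,"ay": 0,"az": -1.6,"fingers": 1},{"x": -19.5,"y": 12,"z": 0,"ax": 0,"ay": 0,"az": -1.7,"fingers": 1}]'

```text
t: 18.0
tcp_pos: [512.8, -255.9, 365.0]
ee_rot: [3.134, 0.005, 1.313]
wrist_force: [-0.6, -0.3, -3.5]
grip_width: 0.145
```

```bash
python3 - <<'E'
from h import *
s=observe();print(s['t'],s['tcp_pos'],s['ee_rot'],s['grip_width'],s['wrist_force'])
rel([521,-397,360],[np.pi,0,1.45],s)
E
```

```text
18.0 [ 512.78396194 -255.902035    365.01570346] [3.13416479 0.00519176 1.31315425] 0.14514041805630654 [-0.5766153  -0.30752794 -3.45029694]
rel xyz [-13.43   4.39   0.6 ] a [ 0.05  0.04 -0.98]
```

servo_tool --motion '[{"x": -1.8,"y": 0.6,"z": 0,"ax": 0,"ay": 0,"az": -0.2,"fingers": 1},{"x": -4,"y": 1.3,"z": 0,"ax": 0,"ay": 0,"az": -0.4,"fingers": 1},{"x": -6.2,"y": 2,"z": 0,"ax": 0,"ay": 0,"az": -0.6,"fingers": 1},{"x": -8.4,"y": 2.7,"z": 0,"ax": 0,"ay": 0,"az": -0.8,"fingers": 1},{"x": -10.4,"y": 3.4,"z": 0,"ax": 0,"ay": 0,"az": -1,"fingers": 1},{"x": -12,"y": 3.9,"z": 0,"ax": 0,"ay": 0,"az": -1,"fingers": 1},{"x": -13,"y": 4.3,"z": 0,"ax": 0,"ay": 0,"az": -1,"fingers": 1},{"x": -13.4,"y": 4.4,"z": 0,"ax": 0,"ay": 0,"az": -1,"fingers": 1},{"x": -13.4,"y": 4.4,"z": 0,"ax": 0,"ay": 0,"az": -1,"fingers": 1},{"x": -13.4,"y": 4.4,"z": 0,"ax": 0,"ay": 0,"az": -1,"fingers": 1}]'

```text
t: 19.0
tcp_pos: [521.3, -396.1, 366.2]
ee_rot: [3.135, 0.006, 1.453]
wrist_force: [0.3, 0.1, -4.3]
grip_width: 0.142
```

```bash
python3 - <<'E'
from h import *
s,im=grab('side','s14.png');print(s['t'],s['tcp_pos'],s['ee_rot'],s['grip_width'],s['wrist_force'])
x=cv2.imread('pics/s14.png'); cv2.imwrite('pics/s14z.png',cv2.resize(x[40:260,200:460],None,fx=2.7,fy=2.7,interpolation=cv2.INTER_CUBIC))
rel([521,-397,220],[np.pi,0,1.45],s)
s,im=grab('wrist','w14.png')
E
```

```text
19.0 [ 521.29109096 -396.05688577  366.18249661] [3.1347774  0.00605834 1.4530788 ] 0.14165645547196923 [ 0.33934554  0.09782435 -4.34738075]
rel xyz [-1.000e-02 -1.200e-01  1.462e+01] a [0.05 0.04 0.02]
```

View pics/s14z.png

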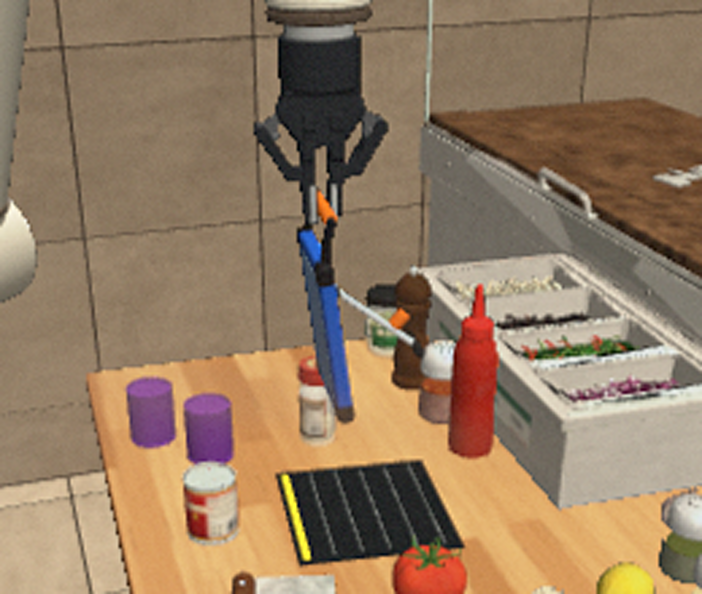

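View pics/w14.png

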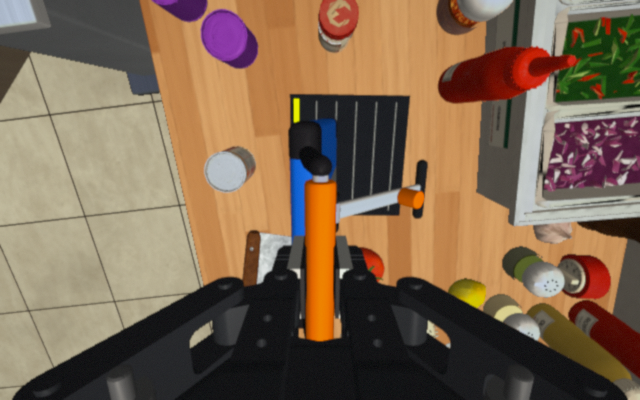

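It's over the mat, leaning slightly forward as expected. I'll shift 1.5 cm forward and lower to just above touchdown.

servo_tool --motion '[{"x": 0,"y": -0.4,"z": 1.5,"ax": 0,"ay": 0,"az": 0,"fingers": 1},{"x": 0,"y": -0.8,"z": 3.5,"ax": 0,"ay": 0,"az": 0,"fingers": 1},{"x": 0,"y": -1.2,"z": 5.5,"ax": 0,"ay": 0,"az": 0,"fingers": 1},{"x": 0,"y": -1.5,"z": 7.5,"ax": 0,"ay": 0,"az": 0,"fingers": 1},{"x": 0,"y": -1.6,"z": 9.5,"ax": 0,"ay": 0,"az": 0,"fingers": 1},{"x": 0,"y": -1.6,"z": 11,"ax": 0,"ay": 0,"az": 0,"fingers": 1},{"x": 0,"y": -1.6,"z": 12.3,"ax": 0,"ay": 0,"az": 0,"fingers": 1},{"x": 0,"y": -1.6,"z": 13,"ax": 0,"ay": 0,"az": 0,"fingers": 1},{"x": 0,"y": -1.6,"z": 13.3,"ax": 0,"ay": 0,"az": 0,"fingers": 1},{"x": 0,"y": -1.6,"z": 13.3,"ax": 0,"ay": 0,"az": 0,"fingers": 1}]'

```text
t: 20.1
tcp_pos: [506.4, -395.1, 233.4]
ee_rot: [3.134, 0.006, 1.453]
wrist_force: [-0.5, -0.6, -4.5]
grip_width: 0.138
```

```bash
python3 - <<'E'
from h import *
s,im=grab('side','s15.png');print(s['t'],s['tcp_pos'],s['ee_rot'],s['grip_width'],s['wrist_force'])
x=cv2.imread('pics/s15.png'); cv2.imwrite('pics/s15z.png',cv2.resize(x[110:260,240:400],None,fx=4,fy=4,interpolation=cv2.INTER_CUBIC))
s,im=grab('wrist','w15.png')
E
```

```text
20.1 [ 506.37306285 -395.0733349   233.40996607] [3.13443869 0.00644465 1.45346806] 0.1378246332428557 [-0.51403973 -0.61114271 -4.48154295]
```

View pics/s15z.png

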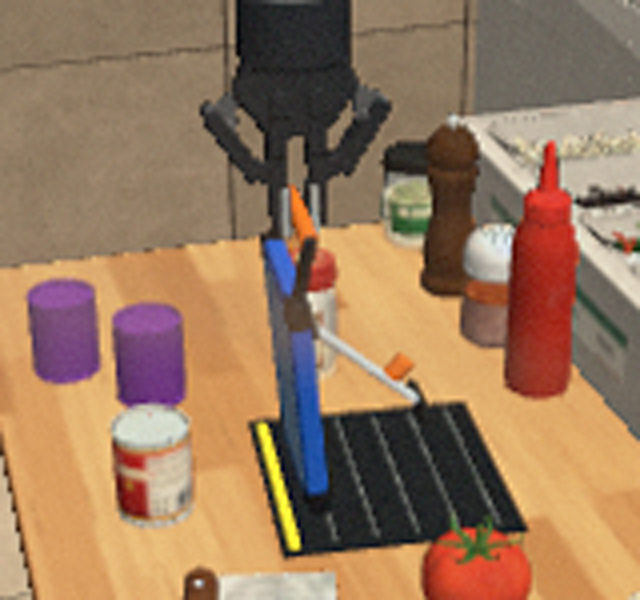

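View pics/w15.png

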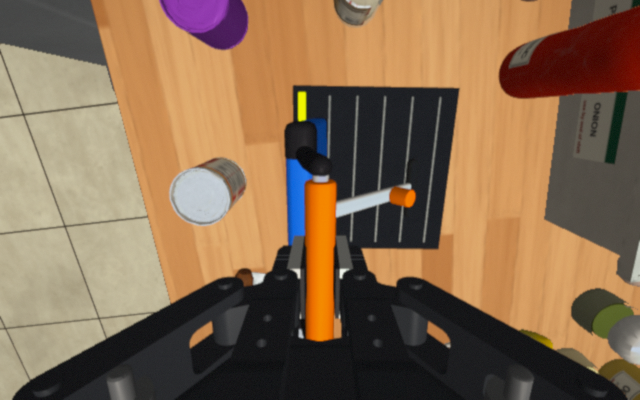

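```bash
cat >> h.py <<'E'
def mat(p):
    c=np.array([568,-402.5]);y=-0.123; d=np.array(p)[:2]-c; return np.array([np.cos(y)*d[0]+np.sin(y)*d[1],-np.sin(y)*d[0]+np.cos(y)*d[1]]).round(1)
E
python3 - <<'E'
from h import *
S=cam('side')
for z in (3,10,15): print(z,mat(onz(S,315/4+240,505/4+110,z)),mat(onz(S,326/4+240,492/4+110,z)))
print(mat(observe()['tcp_pos']))
# mat corners check in side view
for p in [(250,425),(288,555),(527,530),(463,402)]: print(mat(onz(S,p[0]/4+240,p[1]/4+110,3)))
E
```

```text
3 [-58.9 -38.2] [-47.8 -22.6]
10 [-60.7 -48.5] [-49.7 -33.1]
15 [-61.9 -55.9] [-51.  -40.6]
[-62.   -0.3]
[-90.1  84.7]
[-88.6 -96.7]
[ 85.3 -98.9]
[86.5 87.7]
```

servo_tool --motion '[{"x": -0.3,"y": 0,"z": 0.4,"ax": 0,"ay": 0,"az": 0,"fingers": 1},{"x": -0.4,"y": 0,"z": 0.7,"ax": 0,"ay": 0,"az": 0,"fingers": 1},{"x": -0.4,"y": 0,"z": 1.0,"ax": 0,"ay": 0,"az": 0,"fingers": 1},{"x": -0.4,"y": 0,"z": 1.1,"ax": 0,"ay": 0,"az": 0,"fingers": 1},{"x": -0.4,"y": 0,"z": 1.1,"ax": 0,"ay": 0,"az": 0,"fingers": 1}]'

```text
t: 20.7
tcp_pos: [506.0, -399.2, 222.7]
ee_rot: [3.134, 0.007, 1.453]
wrist_force: [1.2, 0.4, -4.5]
grip_width: 0.142
```

```bash
python3 - <<'E'
from h import *
s,im=grab('side','s16.png');print(s['t'],s['tcp_pos'],s['ee_rot'],s['grip_width'],s['wrist_force'])
x=cv2.imread('pics/s16.png'); cv2.imwrite('pics/s16z.png',cv2.resize(x[140:260,260:400],None,fx=5,fy=5,interpolation=cv2.INTER_CUBIC))
E
```

```text
20.7 [ 505.9622757  -399.1988925   222.73971082] [3.13418984 0.00662726 1.45329691] 0.1417796325797866 [ 1.19270252  0.43060277 -4.50699384]
```

View pics/s16z.png

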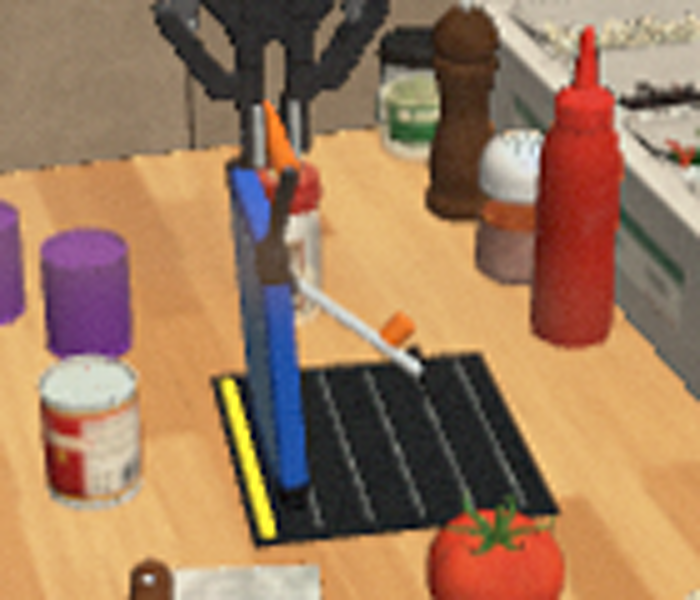

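servo_tool --motion '[{"x": 0,"y": 0,"z": 0.15,"ax": 0,"ay": 0,"az": 0,"fingers": 1},{"x": 0,"y": 0,"z": 0.25,"ax": 0,"ay": 0,"az": 0,"fingers": 1},{"x": 0,"y": 0,"z": 0.25,"ax": 0,"ay": 0,"az": 0,"fingers": 1}]'

```text
t: 21.05
tcp_pos: [506.2, -399.5, 221.2]
ee_rot: [3.133, 0.008, 1.453]
wrist_force: [0.3, -1.6, 2.8]
grip_width: 0.145
```

Touchdown on the mat at TCP z = 221 mm. Now I'll lean it back along the arc about the bottom edge.

servo_tool --motion '[{"x": 0,"y": 0.6,"z": -0.05,"ax": 0,"ay": 0,"az": 0,"fingers": 1},{"x": 0,"y": 1.3,"z": -0.05,"ax": 0,"ay": 0,"az": 0,"fingers": 1},{"x": 0,"y": 2.0,"z": 0,"ax": 0,"ay": 0,"az": 0,"fingers": 1},{"x": 0,"y": 2.7,"z": 0.05,"ax": 0,"ay": 0,"az": 0,"fingers": 1},{"x": 0,"y": 3.4,"z": 0.1,"ax": 0,"ay": 0,"az": 0,"fingers": 1},{"x": 0,"y": 4.1,"z": 0.18,"ax": 0,"ay": 0,"az": 0,"fingers": 1},{"x": 0,"y": 4.8,"z": 0.28,"ax": 0,"ay": 0,"az": 0,"fingers": 1},{"x": 0,"y": 5.5,"z": 0.4,"ax": 0,"ay": 0,"az": 0,"fingers": 1},{"x": 0,"y": 5.5,"z": 0.4,"ax": 0,"ay": 0,"az": 0,"fingers": 1}]'

```text
t: 21.95
tcp_pos: [561.8, -406.1, 217.7]
ee_rot: [3.132, 0.008, 1.454]
wrist_force: [-0.7, -0.3, 0.2]
grip_width: 0.143
```

```bash
python3 - <<'E'
from h import *
s,im=grab('side','s17.png');print(s['t'],s['tcp_pos'],s['ee_rot'],s['grip_width'],s['wrist_force'],mat(s['tcp_pos']))
x=cv2.imread('pics/s17.png'); cv2.imwrite('pics/s17z.png',cv2.resize(x[140:260,260:400],None,fx=5,fy=5,interpolation=cv2.INTER_CUBIC))
E
```

```text
21.95 [ 561.76622393 -406.06879307  217.66186244] [3.13226827 0.00812206 1.45377723] 0.14284472426121325 [-0.71519193 -0.31946404  0.21185896] [-5.7 -4.3]
```

View pics/s17z.png

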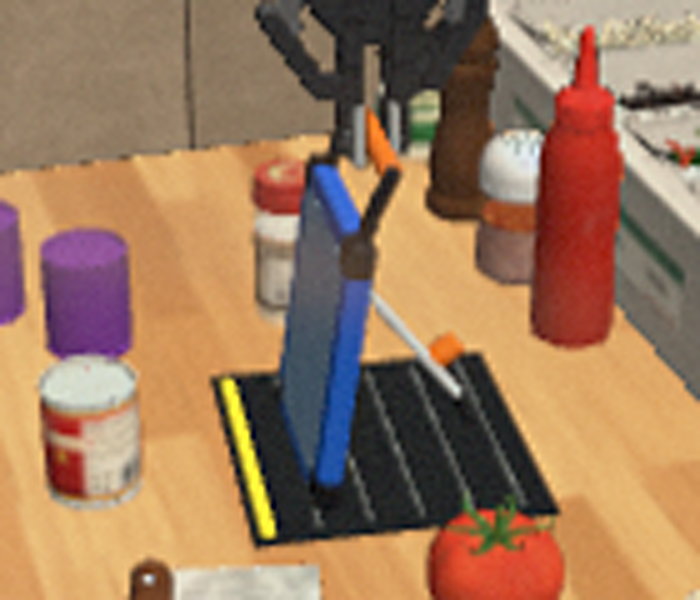

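```bash
python3 - <<'E'
from h import *
S=cam('side')
for n,p in [('prev scr',(283,495)),('prev back',(307,490)),('now scr',(313,492)),('now back',(338,487))]:
  for z in (4,8): print(n,z,mat(onz(S,p[0]/5+260,p[1]/5+140,z)))
for m in [(-62,-65),(-47,-65),(-30,-65)]:
  c,s_=np.cos(-.123),np.sin(-.123); w=np.array([568+c*m[0]-s_*m[1],-402.5+s_*m[0]+c*m[1],4]); print(m,(proj(S,w)-[260,140])*5)
E
```

```text
prev scr 4 [-67.8 -52.6]
prev scr 8 [-68.8 -58.5]
prev back 4 [-53.2 -50.2]
prev back 8 [-54.2 -56. ]
now scr 4 [-50.1 -52.9]
now scr 8 [-51.1 -58.7]
now back 4 [-34.7 -50.6]
now back 8 [-35.9 -56.4]
(-62, -65) [296.57146799 505.74717028]
(-47, -65) [322.0350562  502.95770382]
(-30, -65) [350.77237736 499.80960888]
```

The bottom edge slid back about 18 mm, to about -36 mm in the mat frame. That still leaves the foot at about +59 mm, which is fine. Continuing the lean.

servo_tool --motion '[{"x": 0,"y": 0.6,"z": 0.1,"ax": 0,"ay": 0,"az": 0,"fingers": 1},{"x": 0,"y": 1.2,"z": 0.24,"ax": 0,"ay": 0,"az": 0,"fingers": 1},{"x": 0,"y": 1.8,"z": 0.4,"ax": 0,"ay": 0,"az": 0,"fingers": 1},{"x": 0,"y": 2.4,"z": 0.57,"ax": 0,"ay": 0,"az": 0,"fingers": 1},{"x": 0,"y": 3.0,"z": 0.74,"ax": 0,"ay": 0,"az": 0,"fingers": 1},{"x": 0,"y": 3.6,"z": 0.92,"ax": 0,"ay": 0,"az": 0,"fingers": 1},{"x": 0,"y": 4.2,"z": 1.12,"ax": 0,"ay": 0,"az": 0,"fingers": 1},{"x": 0,"y": 4.8,"z": 1.35,"ax": 0,"ay": 0,"az": 0,"fingers": 1},{"x": 0,"y": 5.2,"z": 1.5,"ax": 0,"ay": 0,"az": 0,"fingers": 1},{"x": 0,"y": 5.2,"z": 1.5,"ax": 0,"ay": 0,"az": 0,"fingers": 1}]'

```text
t: 23.0
tcp_pos: [613.4, -412.2, 202.5]
ee_rot: [3.133, 0.008, 1.454]
wrist_force: [-0.8, 0.4, -3.2]
grip_width: 0.14
```

```bash
python3 - <<'E'
from h import *
s,im=grab('side','s18.png');print(s['t'],s['tcp_pos'],s['ee_rot'],s['grip_width'],s['wrist_force'],mat(s['tcp_pos']))
x=cv2.imread('pics/s18.png'); cv2.imwrite('pics/s18z.png',cv2.resize(x[140:260,260:400],None,fx=5,fy=5,interpolation=cv2.INTER_CUBIC))
E
```

```text
23.0 [ 613.42806515 -412.15172335  202.53341762] [3.13312588 0.00766696 1.45395709] 0.1404939277709558 [-0.75510945  0.38301934 -3.20115511] [46.3 -4. ]
```

View pics/s18z.png

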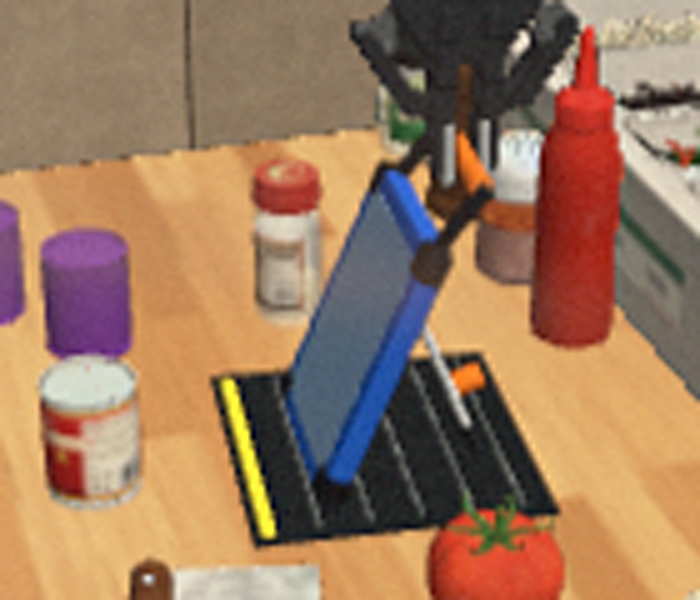

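servo_tool --motion '[{"x": 0,"y": 0.2,"z": 0.1,"ax": 0,"ay": 0,"az": 0,"fingers": 1},{"x": 0,"y": 0.4,"z": 0.2,"ax": 0,"ay": 0,"az": 0,"fingers": 1},{"x": 0,"y": 0.5,"z": 0.25,"ax": 0,"ay": 0,"az": 0,"fingers": 1},{"x": 0,"y": 0.5,"z": 0.25,"ax": 0,"ay": 0,"az": 0,"fingers": 1}]'

```text
t: 23.45
tcp_pos: [618.2, -412.8, 200.6]
ee_rot: [3.133, 0.008, 1.454]
wrist_force: [-0.9, -0.1, 1.5]
grip_width: 0.141
```

```bash
python3 - <<'E'
from h import *
s,im=grab('side','s19.png');print(s['t'],s['tcp_pos'],s['ee_rot'],s['grip_width'],s['wrist_force'],mat(s['tcp_pos']))
x=cv2.imread('pics/s19.png'); cv2.imwrite('pics/s19z.png',cv2.resize(x[140:260,260:400],None,fx=5,fy=5,interpolation=cv2.INTER_CUBIC))
E
```

```text
23.45 [ 618.21000069 -412.83836847  200.63870912] [3.13276966 0.00804822 1.45382882] 0.14129829616007372 [-0.91837342 -0.09330803  1.52043563] [51.1 -4.1]
```

View pics/s19z.png

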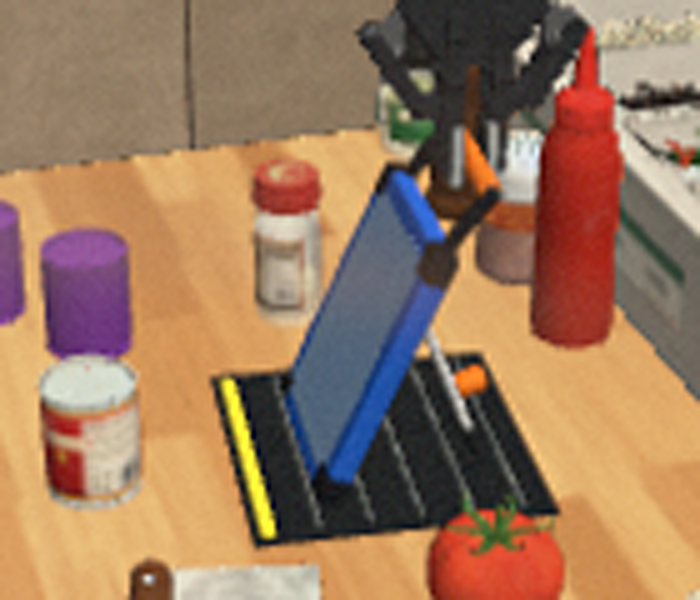

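The mat now carries the weight, and TCP z matches the expected standing height. Releasing and rising.

servo_tool --motion '[{"x": 0,"y": 0,"z": 0.05,"ax": 0,"ay": 0,"az": 0,"fingers": 0.7},{"x": 0,"y": 0,"z": 0.05,"ax": 0,"ay": 0,"az": 0,"fingers": 0.45},{"x": 0,"y": 0,"z": 0.05,"ax": 0,"ay": 0,"az": 0,"fingers": 0.3},{"x": 0,"y": 0,"z": 0.05,"ax": 0,"ay": 0,"az": 0,"fingers": 0.3},{"x": 0,"y": 0,"z": 0.05,"ax": 0,"ay": 0,"az": 0,"fingers": 0.3}]'

```text
t: 24.0
tcp_pos: [618.2, -412.8, 200.1]
ee_rot: [3.133, 0.008, 1.454]
wrist_force: [0.6, 0.8, -0.1]
grip_width: 0.351
```

```bash
python3 - <<'E'
from h import *
s,im=grab('wrist','w20.png');print(s['t'],s['tcp_pos'],s['grip_width'],s['wrist_force'])
E
```

```text
24.0 [ 618.17198104 -412.84309288  200.11118737] 0.3512415973833324 [ 0.56050054  0.7615431  -0.13098767]
```

View pics/w20.png

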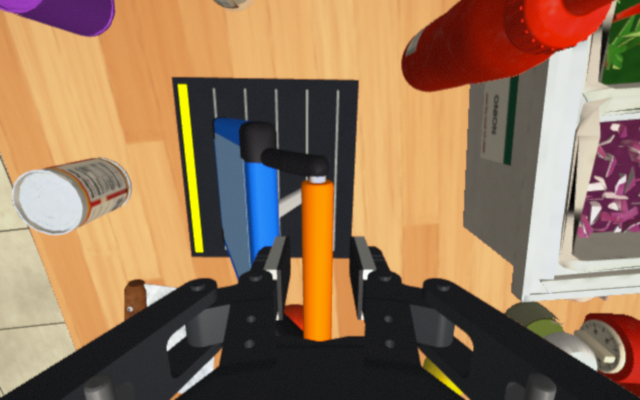

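The pads are clear on both sides of the sleeve. Rising.

servo_tool --motion '[{"x": 0,"y": 0,"z": -1,"ax": 0,"ay": 0,"az": 0,"fingers": 0.3},{"x": 0,"y": 0,"z": -2.5,"ax": 0,"ay": 0,"az": 0,"fingers": 0.3},{"x": 0,"y": 0,"z": -5,"ax": 0,"ay": 0,"az": 0,"fingers": 0.3},{"x": 0,"y": 0,"z": -9,"ax": 0,"ay": 0,"az": 0,"fingers": 0.3},{"x": 0,"y": 0,"z": -13,"ax": 0,"ay": 0,"az": 0,"fingers": 0.3},{"x": 0,"y": -4,"z": -16,"ax": 0,"ay": 0,"az": 0,"fingers": 0.3},{"x": 0,"y": -8,"z": -18,"ax": 0,"ay": 0,"az": 0,"fingers": 0.3},{"x": 0,"y": -13,"z": -18,"ax": 0,"ay": 0,"az": 0,"fingers": 0.3},{"x": 0,"y": -18,"z": -18,"ax": 0,"ay": 0,"az": 0,"fingers": 0.3},{"x": 0,"y": -18,"z": -18,"ax": 0,"ay": 0,"az": 0,"fingers": 0.3}]'

```text
t: 25.05
tcp_pos: [433.5, -389.2, 381.3]
ee_rot: [3.132, 0.01, 1.451]
wrist_force: [0.6, 0.2, 1.3]
grip_width: 0.349
```

```bash
python3 - <<'E'
from h import *
s,im=grab('side','s21.png');print(s['t'],s['tcp_pos'],s['wrist_force'])
x=cv2.imread('pics/s21.png'); cv2.imwrite('pics/s21z.png',cv2.resize(x[130:280,230:400],None,fx=4,fy=4,interpolation=cv2.INTER_CUBIC))
s,im=grab('top','t21.png')
x=cv2.imread('pics/t21.png'); cv2.imwrite('pics/t21z.png',cv2.resize(x[120:280,190:430],None,fx=3.3,fy=3.3,interpolation=cv2.INTER_CUBIC))
E
```

```text
25.05 [ 433.5424046  -389.21699345  381.34659336] [0.56028613 0.16957635 1.30666636]
```

View pics/s21z.png

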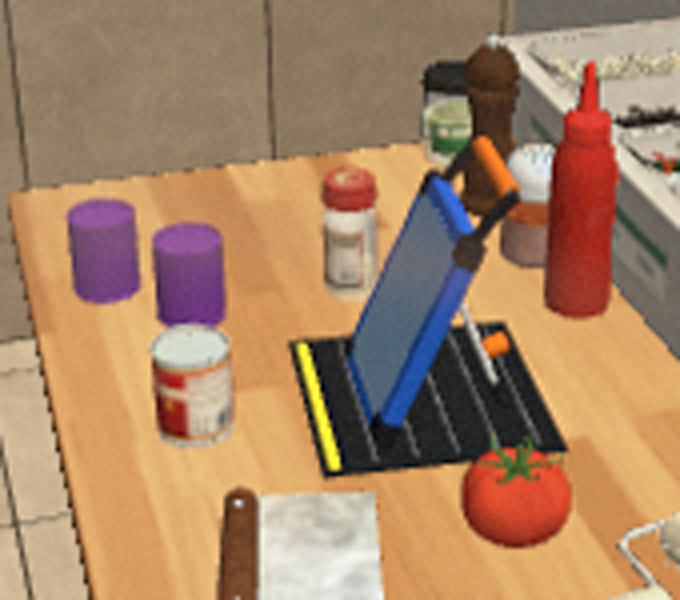

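View pics/t21z.png

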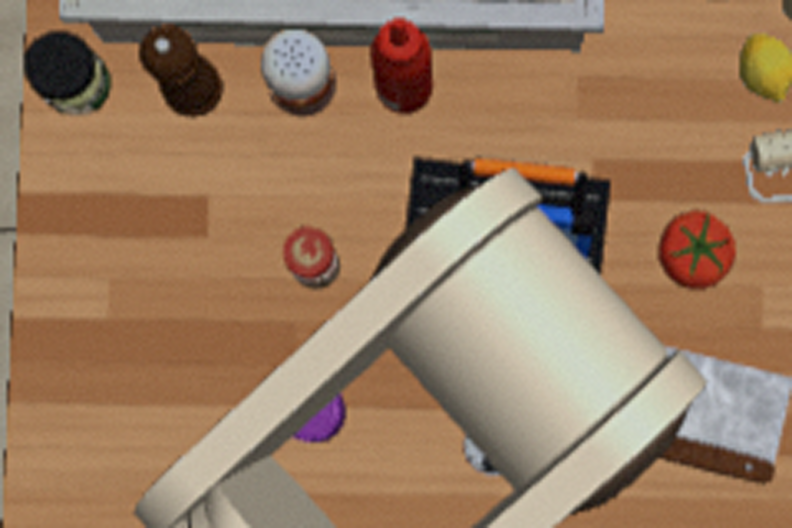

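```bash
python3 - <<'E'
from h import *
S=cam('side');T=cam('top')
p,e=tri([(S,354,171.6),(T,349.2-.2,171.4-.2)]);print('sleeve',p,e,mat(p))
g=lambda u,v,z:mat(onz(S,230+u/4,130+v/4,z))
print('leg end',g(494,382,10),'right back corner',g(400,428,6),'right front',g(376,432,8),'left front',g(354,350,10),'tin bottom',g(193,435,0),'knob z?')
c=onz(S,230+191/4,130+347/4,72);print('tin top',c,mat(c))
s,im=grab('wrist','w21.png');W=cam('wrist',s)
E
```

```text
sleeve [ 618.66268505 -416.66057322  189.54776576] [np.float64(1.8552681685023493), np.float64(1.8552681685022205)] [52.  -7.8]
leg end [ 53.5 -10.9] right back corner [-28.  -52.8] right front [-46.8 -57.5] left front [-43.   55.9] tin bottom [-177.5  -24.1] knob z?
tin top [ 392.63300062 -399.90781961   72.        ] [-174.4  -18.9]
```

View pics/w21.png

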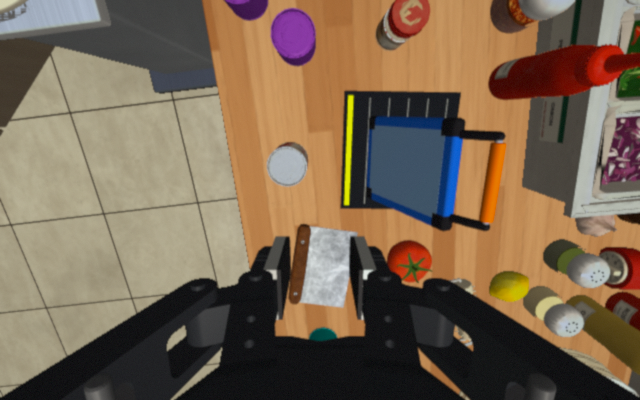

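All checks agree: sleeve height is 189.5 mm against 189 expected, the foot is about 53–59 mm back on the mat, and the corners are inside its outline. Handing in.

```bash
python3 -c "
from h import *
print(robot.sign_off())"
```

```text
the job is handed in; nothing more can be done
None
```

I handed the job in at about 25 s. The tablet stands on its kickstand on the mat with the screen over the yellow edge, and the tin stands upright on the bare table. `sign_off` gives no verdict, so the checks below are my own camera measurements.

- **Tin:** it stands about 175 mm ahead of the mat's centre, clear of the 115 mm limit. When I set it down, the wrist force peaked at about 42 N (limit 120 N); I backed off before releasing.
- **Leg:** I gripped the knob and swung the leg to its stop. The knob then measured 85 mm high, which puts the leg at about 0.79 rad. Joint 6 reached 2.8096 rad there, just under its 2.81 limit.
- **Tablet on the mat:**
  - The sleeve measured 189.5 mm high, against 189 mm expected for a lean of about 0.42 rad.
  - The bottom edge is about 36 mm ahead of the mat's centre, nearly parallel to the front, and the foot about 53–59 mm behind it. The bottom corners are inside the outline by 20 mm or more.
- **Other objects:** nothing else looked moved in the side and wrist views. In the final top view the arm hid part of the area in front of the mat. The gripper was well clear of everything.

**Disagreements:** the bottom edge slid about 18 mm back while I leaned the tablet, so it stands farther back than I aimed. The side camera put the mat about 5 mm off the other two in y. The foot is black on black, so I took its position from the end of the leg.

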